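# Set up the interference-rings bench

## Robot

A 6-joint arm with a two-finger parallel gripper is mounted at the origin on the work surface. World frame = base frame: x ahead of the robot, y to its left, z up, the work surface at z = 0. Lengths are in mm, angles in rad, forces in N, time in s.
With the tool pointing down it reaches from about 350 to 875 mm from the base axis. Payload 4.2 kg.
Tool frame: the origin (TCP) lies midway between the tips of the shut fingers; the grasp point (between the pads) lies 19 mm behind it; z points along the fingers, y is the direction in which the jaws open and shut (so a half turn about z gives the same grasp; the last joint's range is limited). The gripper opens to 85 mm and grips with 20 to 120 N. Pads are 22 mm wide; open, the fingers measure 114 mm over their backs; the gripper's body (76 mm by 85 mm) begins 54 mm behind the grasp point. The pads swing forward as they close: fully open they stand 13 mm farther back than shut.
Start: joints at [-0.872, 0.385, 0.008, 0, -1.194, -0.259], TCP at [266.111, -565.495, 231.312] pointing down, gripper open.
Joint ranges: [-3.14, 3.14], [-1.21, 2.06], [-1.07, 1.41], [-3.16, 2.05], [-2.99, -0.16], [-3.1, 3.1]. Speed limits (rad/s): [2.79, 2.79, 3.14, 3.14, 3.14, 3.14].

## Interface

Orientations are given as a unit quaternion [x, y, z, w].
In Python, from bench import arm gives the robot as it stands. The module is installed in compiled form; this text tells all that it offers.
- The arm moves only by the tool drive_tool, never from a script. Its argument "moves" is a list that holds one entry, the list of rows, each a list of 7 numbers: the opening, from 0 (shut) to 1 (fully open), then the shift along the tool's x, y, z in m, then the turn, a rotation vector about the tool's x, y, z in rad. In form: [[[hand, dx, dy, dz, wx, wy, wz], ...]]. A call has 1 to 20 rows; each row shifts and turns the pose as measured when the row begins, along the tool's axes as they then stand; what a row does not reach is not made up. A row lasts 1/10 s, in which the tool goes at most 50 mm and 8.59 degrees, less where a joint would pass 70% of its speed; a pose out of reach is approached as far as the arm can. A call with a gripper value outside its range is refused whole. The fingers move at their own pace and stop on an object; the grip force is fixed at half the most. Time passes only in rows, so rows that do not move let the fingers close. It gives the time, the measured TCP pose, the force and the opening at its end, in the units of the state.
- arm.read_state(): the state, without advancing time (a new reading comes with each control period).
- arm.get_image(name): name is "scene" or "top" or "wrist"; returns (picture, depth): 420x560x3 uint8, red, green, blue; 420x560 float32, mm along the optical axis (not along the pixel's ray), 0 where there is no reading.
- arm.camera_params(name): a dict with "fov_y" (degrees; the focal length in pixels is half the picture's height over the tangent of half this angle, whatever the lens; pixels are square), "cx", "cy" (the principal point, pixels), "world_from_camera" (4x4, takes a point from camera to world coordinates); the wrist camera has in their place "T_tool_cam" (4x4, takes a point from camera to tool coordinates, whose origin is the TCP and whose axes are the flange's). Camera axes: x right, y down, z forward; pixel columns grow to the right and rows downward; lengths in mm; the calibration is good to about 2 mm. A picture is of the moment at which its call begins: read the wrist's pose just before it. camera_params takes no time and is no camera call.
- arm.job_done(): hands the job in, once; it reports no verdict.
The state is a dict: "clock": time; "joints": joint angles; "joint_vel": joint speeds; "joint_efforts": joint torques, N m; "position": TCP position; "ee_rot": TCP orientation; "contact_force": force on the tool from outside, world axes, zero at the start; "wrist_torque": the same for the moment, N m; "gripper_width": finger opening in mm.
Only numpy, scipy, OpenCV 4.12 (cv2) and the standard library are available. Lean on these libraries where they do the work, as an engineer would, in place of code of your own. Each camera call takes 0.05 s, during which the arm holds its last target.

## Task

Set up the optics: build a neat centred stack on the wooden block, with the blue disc in the middle of the block, the mint-green glass disc on top of it and the brass lens cell on top of the glass (lens side up). Also stand the white lens stand upright on the table midway between the lamp and the block, on the line joining them, with its lens facing the lamp. Set every part down gently, never letting it drop, and leave the black-and-orange filter, the bottle, the magnifier and the brush where they are.

Things in the scene. Friction and masses are not known exactly. Their poses are not given: they have to be found in the camera images.
- block: fixed square wooden platform, 100 x 100 mm, 40 mm high, with a thin round white paper spot (72 mm across) at the middle of its top; origin at the centre of its underside, z up. It may stand on the left or the right of the table; the lamp is on the other side, its centre 310 to 317 mm away
- lamp: fixed round lamp house, black with a glowing amber window band all round, 84 mm diameter, 125 mm high (a small steel stud on top reaches 130 mm); origin at the centre of its underside
- base_disc: loose flat blue painted metal disc, 60 mm diameter, 16 mm thick, about 0.15 kg; origin at the centre of its underside, z up through its thickness
- glass_flat: loose thick pale mint-green glass disc with a fine silver line round its edge, 50 mm diameter, 14 mm thick, about 0.07 kg; origin at the centre of its underside
- lens_cell: loose brass disc with a small pale lens (28 mm) in its top face, 40 mm diameter, 18 mm thick, about 0.09 kg; origin at the centre of its underside
- lens_stand: loose upright lens on a stand, about 0.25 kg: dark round steel foot 56 mm diameter and 12 mm high, short post, white round lens frame 62 mm diameter and 12 mm thick centred 66 mm up, and on top of the frame a white flat grip tab 12 mm thick (along x), 32 mm wide (along y), from 93 to 115 mm above the table (its top is the highest point). Origin at the centre of the foot's underside; z up; the lens looks along its own x axis (both faces are alike)
- filter: bystander: loose black disc with an orange window in its top, 46 mm diameter, 15 mm thick; origin at the centre of its underside. It lies among the parts
- cleaner: bystander: small white bottle with a blue cap, 34 mm diameter, 75 mm high, standing; origin at the centre of its underside
- magnifier: bystander: white hand magnifier lying flat, about 195 mm long and 16 mm high, its handle along its own x, the 80 mm lens head centred 60 mm to +x of the origin
- brush: bystander: small brush lying flat beyond the lamp and block, 160 mm long, along its own x

How it is judged:
By the outcome, as a careful person would: the job done as asked, in the order asked, and still so for the second after the job is handed in, with the robot touching nothing.
It also fails if it takes over 104 s, if anything falls off the work surface, if the arm or the gripper's body presses on something with over 40 N, if the wrist force passes 120 N, or if a joint passes its speed limit or range.

## Working session

There is one attempt and no reset: what is moved stays moved. The work goes in short steps, Python scripts to look and compute and a tool call to move; the robot and the scene stay as the last step left them, time stands still between calls to the robot, and variables do not carry over. Pictures are saved under pics/ and viewed, and the job is handed in when it is done.

Besides the shell and the picture viewer there is one more tool, called after "Emit:" as name(argument=value, ...), one argument or row to a line, values as JSON. drive_tool: Moves the arm, as the interface text tells. Its arguments: {"type":"object","properties":{"moves":{"type":"array","items":{"type":"array","items":{"type":"array","items":{"type":"number"}}}}},"required":["moves"]}

```bash
mkdir -p pics; cat > h.py <<'E'
import numpy as np, cv2
from bench import arm
from scipy.spatial.transform import Rotation as R
def st():
    s=arm.read_state(); return s
def shot(name,fn):
    s=arm.read_state(); im,d=arm.get_image(name); cv2.imwrite('pics/'+fn+'.png',im[:,:,::-1]); np.savez('pics/'+fn+'.npz',im=im,d=d,p=s['position'],q=s['ee_rot']); return im,d,s
def cam(name,s=None):
    c=arm.camera_params(name); f=210/np.tan(np.radians(c['fov_y'])/2)
    if name=='wrist':
        T=np.eye(4);T[:3,:3]=R.from_quat(s['ee_rot']).as_matrix();T[:3,3]=s['position'];T=T@np.array(c['T_tool_cam'])
    else: T=np.array(c['world_from_camera'])
    return f,c['cx'],c['cy'],T
def ray(C,u,v,z):
    f,cx,cy,T=C; d=T[:3,:3]@np.array([(u-cx)/f,(v-cy)/f,1]); o=T[:3,3]; return o+d*(z-o[2])/d[2]
def cloud(C,d):
    f,cx,cy,T=C; v,u=np.mgrid[:420,:560]; P=np.stack([(u-cx)/f*d,(v-cy)/f*d,d],-1); return P@T[:3,:3].T+T[:3,3]
E
python3 - <<'E'
from h import *
for n in('scene','top'):
    im,d,s=shot(n,n+'0'); print(n,arm.camera_params(n),(d>0).mean())
print(arm.camera_params('wrist')); s=st();print({k:np.round(v,3) for k,v in s.items()})
E
```

```text
scene {'fov_y': 44.35122111426502, 'cx': 291.0254751115883, 'cy': 212.07044766737852, 'world_from_camera': array([[ 4.68092206e-01,  5.35082751e-01, -7.03261073e-01,
         1.45789926e+03],
       [ 8.83615520e-01, -2.73830952e-01,  3.79789709e-01,
        -4.73747655e+02],
       [ 1.06442738e-02, -7.99189001e-01, -6.00985557e-01,
         7.60889444e+02],
       [ 0.00000000e+00,  0.00000000e+00,  0.00000000e+00,
         1.00000000e+00]])} 0.9960246598639456
top {'fov_y': 50.642780185987476, 'cx': 281.5127119855982, 'cy': 212.66543431127323, 'world_from_camera': array([[ 3.14317103e-02, -9.72159105e-01,  2.32204052e-01,
         3.73629895e+02],
       [-9.99484423e-01, -3.20941182e-02,  9.25546254e-04,
        -1.87904274e+01],
       [ 6.55260609e-03, -2.32113425e-01, -9.72666655e-01,
         9.47598696e+02],
       [ 0.00000000e+00,  0.00000000e+00,  0.00000000e+00,
         1.00000000e+00]])} 0.9961904761904762
{'fov_y': 60.665466244015796, 'cx': 279.9502099064106, 'cy': 214.75753502359896, 'T_tool_cam': array([[-1.67097444e-04, -9.47006712e-01, -3.21213728e-01,
         8.28171269e+01],
       [ 9.99999656e-01,  1.02610954e-04, -8.22725264e-04,
        -2.33141236e-01],
       [ 8.12086395e-04, -3.21213755e-01,  9.47006370e-01,
        -1.43225676e+02],
       [ 0.00000000e+00,  0.00000000e+00,  0.00000000e+00,
         1.00000000e+00]])}
{'clock': np.float64(0.1), 'joints': array([-0.872,  0.385,  0.007, -0.   , -1.194, -0.259]), 'joint_vel': array([ 0.   , -0.001,  0.001,  0.003,  0.   ,  0.001]), 'joint_efforts': array([ 0.0000e+00, -3.9332e+01,  1.8893e+01,  4.1980e+00, -3.0000e-03,
        0.0000e+00]), 'position': array([ 265.891, -565.041,  230.334]), 'ee_rot': array([-0.218,  0.976,  0.001, -0.   ]), 'contact_force': array([-0.163,  0.083, -0.45 ]), 'wrist_torque': array([-0.029, -0.016,  0.023]), 'gripper_width': np.float64(85.467)}
```

View pics/top0.png

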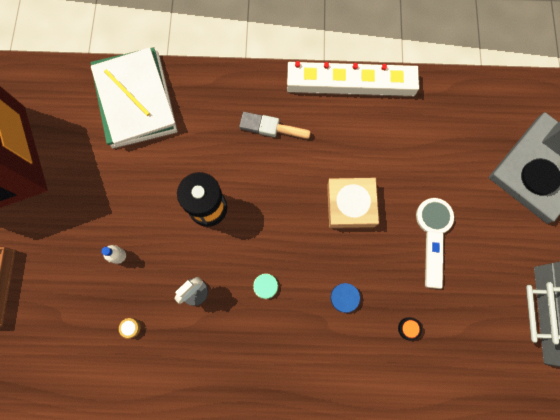

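View pics/scene0.png

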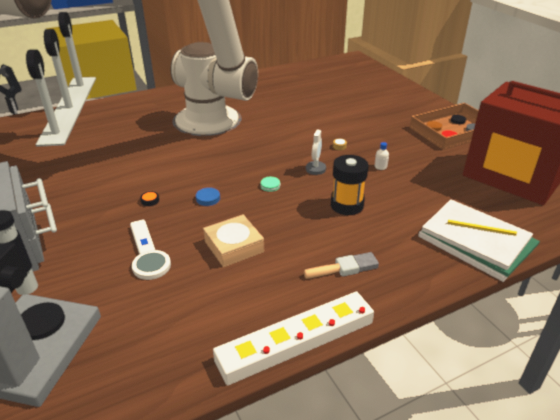

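The top view shows the lamp at (200,193), block (353,203), stand (190,292), brass cell (129,328), glass (265,286), blue disc (346,298), and filter (410,329). Next I measure them.

```bash
cat > meas.py <<'E'
from h import *
D=np.load('pics/top0.npz'); im,d=D['im'],D['d']; C=cam('top'); P=cloud(C,d)
hsv=cv2.cvtColor(im,cv2.COLOR_RGB2HSV); H,S,V=[hsv[...,i].astype(int) for i in range(3)]
def blob(name,m,box,z):
    x0,y0,x1,y1=box; M=np.zeros(m.shape,np.uint8); M[y0:y1,x0:x1]=m[y0:y1,x0:x1]
    n,l,s,c=cv2.connectedComponentsWithStats(M); k=1+np.argmax(s[1:,4]); mm=(l==k)
    cs,_=cv2.findContours(mm.astype(np.uint8),0,1); hull=cv2.convexHull(max(cs,key=len)); (u,v),ax,a=cv2.fitEllipse(hull) if len(hull)>5 else ((0,0),(0,0),0)
    f=C[0]; q=ray(C,u,v,z); p=P[mm]
    print(name,'px',np.round((u,v),1),'axes mm',np.round(np.array(ax)*np.median(d[mm])/f,1),'ray',np.round(q,1),'cloud mean',np.round(p.mean(0),1),'zmed',np.round(np.median(p[:,2]),1),'r',round(float(np.hypot(q[0],q[1]))))
    return mm
blob('blue',(H>100)&(H<125)&(S>150)&(V>60),(320,270,375,325),16)
blob('glass',(H>60)&(H<90)&(S>60)&(V>100),(240,265,295,310),14)
blob('cell',(V>120)&(P[...,2]>10),(110,310,150,345),18)
blob('filt',(V<75)&(P[...,2]>8)|(S>200)&(V>180),(395,310,430,345),15)
blob('spot',(S<60)&(V>180),(325,175,380,235),40)
bm=(P[...,2]>35)&(P[...,2]<46)
mm=blob('block',bm,(320,170,385,235),40)
cs,_=cv2.findContours(mm.astype(np.uint8),0,2);r=cv2.minAreaRect(max(cs,key=len));bp=cv2.boxPoints(r);print('block rect',ray(C,*r[0],40),[np.round(ray(C,*b,40)[:2],1) for b in bp])
lm=(P[...,2]>118)&(P[...,2]<136)
blob('lamptop',lm,(170,165,240,235),125)
blob('stud',(V>130)&(S<100),(188,180,212,203),130)
sm=(P[...,2]>88)
m=blob('tab',sm,(165,265,220,315),115)
p=P[m]; t=p[p[:,2]>108]; print('tab z',np.percentile(p[:,2],[5,50,95,100]),len(t),t.mean(0)); w,v=np.linalg.eigh(np.cov(t[:,:2].T)); print(w**.5,v)
sb=(P[...,2]>5)&(P[...,2]<20); m=np.zeros_like(sb); m[265:320,160:225]=sb[265:320,160:225]; p=P[m]; print('foot',len(p),p.min(0),p.max(0),p.mean(0))
for b,n in(((95,240,130,270),'bottle'),):
    m=np.zeros_like(sb); m[b[1]:b[3],b[0]:b[2]]=P[b[1]:b[3],b[0]:b[2],2]>60; print(n,P[m].mean(0))
cv2.imwrite('pics/crop.png',cv2.resize(im[255:345,100:300],(800,360),interpolation=cv2.INTER_CUBIC)[:,:,::-1])
E
python3 meas.py
```

```text
blue px [345.  297.6] axes mm [57.2 58.4] ray [ 420.2 -154.7   16. ] cloud mean [ 420.1 -154.2   19. ] zmed 17.5 r 448
glass px [265.3 285.6] axes mm [49.2 49.7] ray [439.5  10.8  14. ] cloud mean [439.3  10.7  17.4] zmed 15.5 r 440
cell px [128.2 327.7] axes mm [39.1 41.6] ray [346.2 284.6  18. ] cloud mean [346.3 284.   19.7] zmed 19.8 r 448
filt px [409.9 328.4] axes mm [45.1 48.6] ray [ 362.6 -286.9   15. ] cloud mean [ 363.1 -284.3   15.8] zmed 16.0 r 462
spot px [353.1 200.3] axes mm [69.5 73. ] ray [ 622.2 -168.8   40. ] cloud mean [ 620.6 -167.9   46.1] zmed 42.0 r 645
block px [352.9 200.2] axes mm [118.4 145.9] ray [ 622.5 -168.3   40. ] cloud mean [ 620.8 -168.1   41.6] zmed 41.6 r 645
block rect [ 620.71966065 -169.51722132   40.        ] [array([ 670. , -117.3]), array([ 673.6, -222.4]), array([ 572.6, -220.5]), array([ 569.2, -117.9])]
lamptop px [198.3 192.8] axes mm [80.6 83.7] ray [603.9 143.2 125. ] cloud mean [603.7 142.9 126.5] zmed 126.4 r 621
stud px [197.4 191.3] axes mm [23.6 24.7] ray [605.5 144.1 130. ] cloud mean [603.3 142.7 137.3] zmed 131.1 r 622
tab px [186.1 288. ] axes mm [25.7 51. ] ray [423.2 154.1 115. ] cloud mean [422.  152.8 126.5] zmed 114.4 r 450
tab z [ 88.92358856 114.38655285 119.05727754 947.59869648] 135 [421.1972171  151.70704412 146.4987544 ]
[ 8.28779712 35.30899471] [[-0.97001447  0.24304718]
 [ 0.24304718  0.97001447]]
foot 335 [370.34478797  96.03474506   5.01111158] [475.80896485 230.50007886  18.63641824] [416.32918202 152.51778372  12.07855575]
bottle [490.1686429  317.19187723  94.95553416]
```

```bash
python3 - <<'E'
from h import *
im=np.load('pics/scene0.npz')['im']
cv2.imwrite('pics/crop2.png',cv2.resize(im[110:260,260:400],(560,600),interpolation=cv2.INTER_CUBIC)[:,:,::-1])
E
```

```text
(no output)
```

View pics/crop.png

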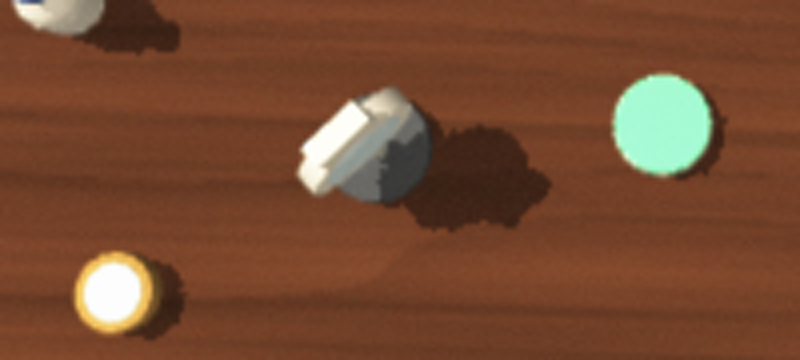

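View pics/crop2.png

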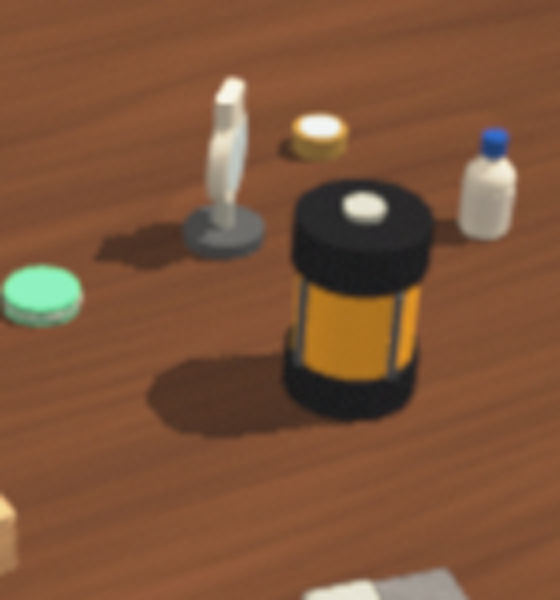

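```bash
cat > go.py <<'E'
from h import *
import sys
def go(x,y,z,yaw=None):
    s=st(); Q=R.from_quat(s['ee_rot']); d=np.array([x,y,z])-s['position']
    xa=Q.as_matrix()[:,0]; cy=np.arctan2(xa[1],xa[0])
    ya=cy if yaw is None else np.radians(yaw)
    G=R.from_matrix(np.array([[np.cos(ya),np.sin(ya),0],[np.sin(ya),-np.cos(ya),0],[0,0,-1]]))
    print('clk',round(float(s['clock']),2),'pos',np.round(s['position'],1),'yaw',round(float(np.degrees(cy)),2),'w',round(float(s['gripper_width']),1),'F',np.round(s['contact_force'],1))
    print('tool d m',np.round(Q.inv().apply(d)/1000,4),'rot',np.round((Q.inv()*G).as_rotvec(),4),'len',round(float(np.linalg.norm(d)),1))
if __name__=='__main__': go(*map(float,sys.argv[1:]))
E
python3 go.py 420 -155 115
```

```text
clk 0.1 pos [ 265.9 -565.   230.3] yaw -154.81 w 85.5 F [-0.2  0.1 -0.4]
tool d m [-0.314   0.3052  0.1159] rot [ 0.002  -0.0001 -0.    ] len 453.0
```

Emit:
drive_tool(
  moves=[
    [[1,-0.015,0.015,0.0,0,0,0],[1,-0.0314,0.0305,0.01,0,0,0],[1,-0.0314,0.0305,0.0116,0,0,0],[1,-0.0314,0.0305,0.0116,0,0,0],[1,-0.0314,0.0305,0.0116,0,0,0],[1,-0.0314,0.0305,0.0116,0,0,0],[1,-0.0314,0.0305,0.0116,0,0,0],[1,-0.0314,0.0305,0.0116,0,0,0],[1,-0.0314,0.0305,0.0116,0,0,0],[1,-0.0314,0.0305,0.0116,0,0,0],[1,0,0,0,0,0,0]],
  ],
)

```text
clock: 1.2
position: [415.1, -163.3, 120.3]
ee_rot: [-0.216, 0.976, 0.002, -0.002]
contact_force: [-0.3, -0.4, -0.3]
gripper_width: 85.6
```

```bash
python3 go.py 420 -155 115
```

```text
clk 1.2 pos [ 415.1 -163.3  120.3] yaw -155.1 w 85.6 F [-0.3 -0.4 -0.3]
tool d m [-0.0079  0.0054  0.0053] rot [ 0.0046 -0.0029 -0.    ] len 11.0
```

Emit:
drive_tool(
  moves=[
    [[1,-0.0079,0.0054,0.0053,0.004,-0.003,0],[1,0,0,0,0,0,0]],
  ],
)

```text
clock: 1.4
position: [420.2, -153.7, 114.2]
ee_rot: [-0.217, 0.976, 0.0, -0.0]
contact_force: [0.2, 0.4, -0.1]
gripper_width: 85.6
```

```bash
cat > wm.py <<'E'
from h import *
# circle on horizontal plane z from a mask in wrist image
def fitc(C,mask,z,box=None,keep=None):
    M=mask.astype(np.uint8)
    M=cv2.morphologyEx(M,cv2.MORPH_OPEN,np.ones((3,3),np.uint8))
    n,l,s,c=cv2.connectedComponentsWithStats(M); k=1+np.argmax(s[1:,4]); mm=(l==k).astype(np.uint8)
    cs,_=cv2.findContours(mm,0,1); c=max(cs,key=len)[:,0,:]
    c=c[(c[:,0]>2)&(c[:,0]<557)&(c[:,1]>2)&(c[:,1]<417)]
    if keep is not None: c=c[keep(c)]
    W=np.array([ray(C,u,v,z)[:2] for u,v in c])
    w=W
    for _ in range(6):
        A=np.c_[2*w,np.ones(len(w))]; x=np.linalg.lstsq(A,(w**2).sum(1),rcond=None)[0]; r=np.sqrt(x[2]+x[0]**2+x[1]**2)
        e=np.hypot(*(W-x[:2]).T)-r; sd=max(.6,1.5*np.median(abs(e))); w=W[abs(e)<2*sd]
    print('centre',np.round(x[:2],1),'diam',round(2*r,1),'pts',len(W),len(w),'rms',round(float(np.sqrt((e[abs(e)<2*sd]**2).mean())),2),'cpx',c.mean(0).round())
    return x[:2],2*r
def hsv(im):
    h=cv2.cvtColor(im,cv2.COLOR_RGB2HSV).astype(int); return h[...,0],h[...,1],h[...,2]
E
python3 - <<'E'
from wm import *
im,d,s=shot('wrist','w_blue'); C=cam('wrist',s); H,S,V=hsv(im)
print(s['position'])
fitc(C,(H>100)&(H<125)&(S>150)&(V>40),16)
P=cloud(C,d); m=(H>100)&(H<125)&(S>150)&(V>60); print(np.percentile(P[m][:,2],[10,50,90]))
E
```

```text
[ 420.18805688 -153.69452136  114.18507663]
centre [ 419.3 -155.5] diam 58.9 pts 229 229 rms 0.59 cpx [279. 213.]
[15.57626236 16.49983881 17.36410465]
```

View pics/w_blue.png

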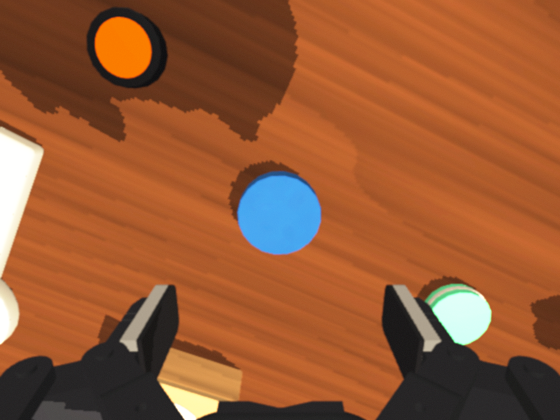

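The picture shows the blue disc at (279,213), with the fingers symmetric at the bottom. The two cameras agree to 1 mm, so I go down.

```bash
python3 go.py 419.7 -155.3 2
```

```text
clk 1.45 pos [ 420.2 -154.3  114.6] yaw -155.02 w 85.3 F [0.5 0.3 0.3]
tool d m [ 0.0009 -0.0008  0.1126] rot [ 0.0005 -0.0002 -0.    ] len 112.6
```

Emit:
drive_tool(
  moves=[
    [[1,0.0009,-0.0008,0.02,0,0,0],[1,0,0,0.035,0,0,0],[1,0,0,0.03,0,0,0],[1,0,0,0.018,0,0,0],[1,0,0,0.008,0,0,0],[0.9,0,0,0,0,0,0]],
  ],
)

```text
clock: 2.05
position: [421.7, -161.7, 2.7]
ee_rot: [-0.211, 0.978, -0.001, 0.004]
contact_force: [-0.4, 0.1, 0.4]
gripper_width: 76.8
```

```bash
python3 go.py 419.7 -155.3 0
```

```text
clk 2.05 pos [ 421.7 -161.7    2.7] yaw -155.66 w 76.8 F [-0.4  0.1  0.4]
tool d m [-0.0008  0.0067  0.0026] rot [-0.0042  0.0071 -0.    ] len 7.2
```

Emit:
drive_tool(
  moves=[
    [[0.9,-0.0008,0.0067,0.002,-0.004,0.007,0.01],[0.9,0,0,0,0,0,0]],
  ],
)

```text
clock: 2.25
position: [420.4, -155.9, 1.8]
ee_rot: [-0.204, 0.979, -0.0, 0.001]
contact_force: [0.2, -1.2, -0.7]
gripper_width: 76.7
```

```bash
python3 go.py 419.7 -155.3 0
```

```text
clk 2.25 pos [ 420.4 -155.9    1.8] yaw -156.41 w 76.7 F [ 0.2 -1.2 -0.7]
tool d m [0.0005 0.0008 0.0018] rot [-0.001   0.0019 -0.    ] len 2.0
```

Emit:
drive_tool(
  moves=[
    [[0.9,0.0005,0.0008,0.0015,0,0.002,0],[0.8,0,0,0,0,0,0],[0.7,0,0,0,0,0,0],[0.6,0,0,0,0,0,0],[0.5,0,0,0,0,0,0],[0.5,0,0,0,0,0,0]],
  ],
)

```text
clock: 2.85
position: [421.2, -154.8, 3.2]
ee_rot: [-0.205, 0.979, -0.001, 0.003]
contact_force: [-0.9, 1.0, -1.5]
gripper_width: 57.3
```

```bash
python3 go.py 419.7 -155.3 0; python3 - <<'E'
from wm import *
im,d,s=shot('wrist','w_grip')
E
```

```text
clk 2.85 pos [ 421.2 -154.8    3.2] yaw -156.33 w 57.3 F [-0.9  1.  -1.5]
tool d m [0.0016 0.0001 0.0032] rot [-0.0034  0.0051 -0.    ] len 3.6
```

View pics/w_grip.png

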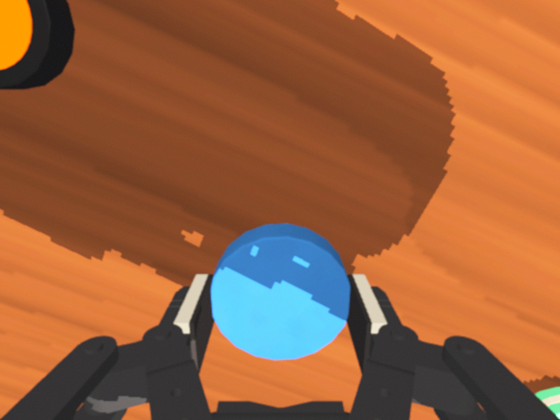

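Emit:
drive_tool(
  moves=[
    [[0.4,0,0,0,0,0,0],[0.4,0,0,-0.01,0,0,0],[0.4,0,0,-0.025,0,0,0],[0.4,0,0,-0.025,0,0,0],[0.4,0,0,-0.025,0,0,0],[0.4,0,0,-0.01,0,0,0],[0.4,0,0,0,0,0,0]],
  ],
)

```text
clock: 3.6
position: [419.4, -154.8, 103.3]
ee_rot: [-0.205, 0.979, -0.001, 0.001]
contact_force: [-0.1, 0.4, -1.1]
gripper_width: 57.5
```

```bash
python3 go.py 621.5 -169 100; python3 - <<'E'
from wm import *
im,d,s=shot('wrist','w_lift');C=cam('wrist',s);P=cloud(C,d);H,S,V=hsv(im)
m=(H>95)&(H<125)&(S>120)&(V>40); 
T=R.from_quat(s['ee_rot']); t=T.inv().apply(P[m]-s['position']); print(np.percentile(t[:,2],[5,25,50,75,95]))
E
```

```text
clk 3.6 pos [ 419.4 -154.8  103.3] yaw -156.35 w 57.5 F [-0.1  0.4 -1.1]
tool d m [-0.1794 -0.0941  0.0039] rot [-0.0021  0.0023 -0.    ] len 202.6
[-14.45034224 -13.86618777 -13.46912233 -13.02421368  -8.92717716]
```

View pics/w_lift.png

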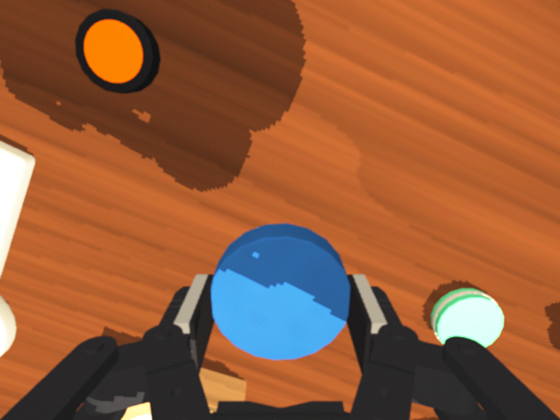

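```bash
cat > held.py <<'E'
from wm import *
def held(s,m,ztool,keep=None):
    f,cx,cy,T=cam('wrist',s); I=np.eye(4); c=np.array(arm.camera_params('wrist')['T_tool_cam'])
    return fitc((f,cx,cy,c),m,ztool,keep=keep)
E
python3 - <<'E'
from held import *
D=np.load('pics/w_lift.npz');im=D['im'];H,S,V=hsv(im); s={'position':D['p'],'ee_rot':D['q']}
m=(H>95)&(H<125)&(S>120)&(V>40)
v0=im.shape
held(s,m,-13.5); held(s,m,-13.5,keep=lambda c:c[:,1]>262); held(s,m&(V>120),-13.5,keep=lambda c:c[:,1]>290)
E
python3 go.py 676 -145 135
```

```text
centre [ 3.  -0.3] diam 60.6 pts 395 395 rms 1.05 cpx [280. 292.]
centre [ 1.2 -0.3] diam 58.5 pts 260 260 rms 0.26 cpx [280. 321.]
centre [ 0.5 -0.4] diam 57.5 pts 201 201 rms 0.25 cpx [280. 334.]
clk 3.65 pos [ 419.1 -154.7  102.6] yaw -156.35 w 56.8 F [-0.6  1.1 -0.6]
tool d m [-0.2393 -0.0942 -0.0319] rot [-0.0016  0.0014 -0.    ] len 259.1
```

Emit:
drive_tool(
  moves=[
    [[0.4,-0.015,-0.005,-0.02,0,0,0],[0.4,-0.04,-0.016,-0.015,0,0,0],[0.4,-0.045,-0.018,0,0,0,0],[0.4,-0.045,-0.018,0,0,0,0],[0.4,-0.045,-0.018,0,0,0,0],[0.4,-0.03,-0.012,0,0,0,0],[0.4,-0.015,-0.006,0,0,0,0],[0.4,0,0,0,0,0,0]],
  ],
)

```text
clock: 4.45
position: [672.4, -145.2, 125.1]
ee_rot: [-0.203, 0.979, 0.003, -0.009]
contact_force: [-0.6, 0.4, -1.5]
gripper_width: 57.3
```

```bash
python3 go.py 676 -145 135; python3 - <<'E'
from held import *
im,d,s=shot('wrist','w_block'); C=cam('wrist',s); H,S,V=hsv(im)
P=cloud(C,d); m=(P[...,2]>36)&(P[...,2]<46); m[230:]=0
print('zmed',np.median(P[m][:,2]))
sp=(S<70)&(V>150)&m
fitc(C,sp,40)
cs,_=cv2.findContours(cv2.morphologyEx(m.astype(np.uint8),cv2.MORPH_OPEN,np.ones((5,5))),0,2);r=cv2.minAreaRect(max(cs,key=len));print([np.round(ray(C,*b,40)[:2],1) for b in cv2.boxPoints(r)],ray(C,*r[0],40))
E
```

```text
clk 4.45 pos [ 672.4 -145.2  125.1] yaw -156.54 w 57.3 F [-0.6  0.4 -1.5]
tool d m [-0.0032 -0.0012 -0.01  ] rot [ 0.0097 -0.0168 -0.0001] len 10.6
zmed 40.79453965350778
centre [ 621.6 -167.8] diam 71.4 pts 327 326 rms 0.28 cpx [279. 138.]
[array([ 673.8, -226.4]), array([ 573.9, -220.8]), array([ 568.9, -121.3]), array([ 674.4, -113.5])] [ 619.53808239 -172.04720664   40.        ]
```

View pics/w_block.png

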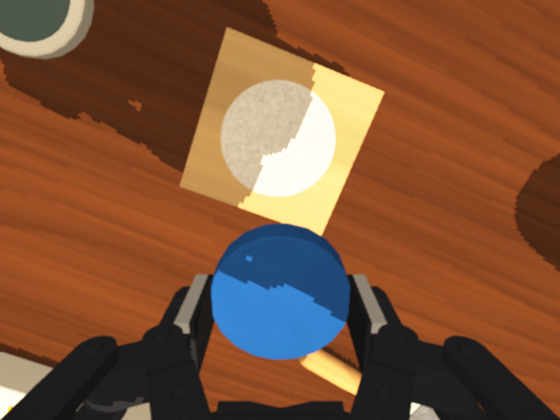

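Block centre from the wrist camera is (621.6,-167.8), against (622.2,-168.8) from the top camera. The disc is held 1 mm off in tool x. Next I move above the block.

```bash
python3 go.py 622.6 -167.5 80 -156.5
```

```text
clk 4.5 pos [ 670.9 -145.1  124.7] yaw -156.56 w 57.3 F [-0.2 -0.4 -1.9]
tool d m [ 0.0524 -0.0018  0.0456] rot [ 0.0109 -0.0183 -0.0011] len 69.5
```

Emit:
drive_tool(
  moves=[
    [[0.4,0.015,0,0.01,0.005,-0.009,0],[0.4,0.025,-0.001,0.02,0.005,-0.009,0],[0.4,0.0125,-0.001,0.0155,0,0,0],[0.4,0,0,0,0,0,0]],
  ],
)

```text
clock: 4.9
position: [615.4, -167.8, 75.3]
ee_rot: [-0.203, 0.979, 0.002, -0.004]
contact_force: [-1.0, 0.3, -1.7]
gripper_width: 57.1
```

```bash
python3 go.py 622.6 -167.5 50 -156.5
```

```text
clk 4.9 pos [ 615.4 -167.8   75.3] yaw -156.61 w 57.1 F [-1.   0.3 -1.7]
tool d m [-0.0069 -0.0027  0.0253] rot [ 0.0054 -0.007  -0.0019] len 26.3
```

Emit:
drive_tool(
  moves=[
    [[0.4,-0.005,-0.002,0.01,0.005,-0.007,0],[0.4,-0.0015,-0.0005,0.008,0,0,0],[0.4,0,0,0.005,0,0,0],[0.4,0,0,0,0,0,0],[0.4,0,0,0,0,0,0]],
  ],
)

```text
clock: 5.4
position: [624.8, -166.8, 52.4]
ee_rot: [-0.203, 0.979, -0.001, 0.002]
contact_force: [0.5, 0.5, -0.8]
gripper_width: 57.3
```

```bash
python3 go.py 622.6 -167.5 46 -156.5
```

```text
clk 5.4 pos [ 624.8 -166.8   52.4] yaw -156.52 w 57.3 F [ 0.5  0.5 -0.8]
tool d m [0.0024 0.0003 0.0064] rot [-0.0022  0.0034 -0.0004] len 6.8
```

Emit:
drive_tool(
  moves=[
    [[0.4,0.0022,0.0003,0.004,-0.002,0.003,0],[0.4,0,0,0.001,0,0,0],[0.4,0,0,0,0,0,0]],
  ],
)

```text
clock: 5.7
position: [623.5, -167.2, 47.7]
ee_rot: [-0.204, 0.979, -0.0, 0.001]
contact_force: [0.1, 0.5, -1.5]
gripper_width: 57.3
```

```bash
python3 go.py 622.6 -167.5 43 -156.5
```

```text
clk 5.7 pos [ 623.5 -167.2   47.7] yaw -156.49 w 57.3 F [ 0.1  0.5 -1.5]
tool d m [0.001  0.0001 0.0047] rot [-0.0009  0.0017  0.0002] len 4.8
```

Emit:
drive_tool(
  moves=[
    [[0.4,0.001,0,0.002,-0.001,0.002,0],[0.4,0,0,0.001,0,0,0],[0.4,0,0,0.001,0,0,0]],
  ],
)

```text
clock: 6.0
position: [622.8, -167.7, 44.0]
ee_rot: [-0.204, 0.979, -0.0, 0.0]
contact_force: [-0.3, 0.1, -0.9]
gripper_width: 57.2
```

```bash
python3 go.py 622.6 -167.5 43 -156.5
```

```text
clk 6.0 pos [ 622.8 -167.7   44. ] yaw -156.49 w 57.2 F [-0.3  0.1 -0.9]
tool d m [0.0001 0.0003 0.001 ] rot [-0.0003  0.0005  0.0002] len 1.0
```

Emit:
drive_tool(
  moves=[
    [[0.4,0,0.0002,0.001,0,0,0],[0.4,0,0,0,0,0,0]],
  ],
)

```text
clock: 6.2
position: [622.8, -167.7, 43.2]
ee_rot: [-0.204, 0.979, -0.0, 0.0]
contact_force: [-0.1, 0.4, -1.8]
gripper_width: 57.2
```

Emit:
drive_tool(
  moves=[
    [[0.4,0,0,0.001,0,0,0]],
  ],
)

```text
clock: 6.3
position: [622.8, -167.7, 43.1]
ee_rot: [-0.204, 0.979, -0.0, 0.0]
contact_force: [-3.6, 1.8, 7.4]
gripper_width: 57.4
```

Contact at TCP z 43.1. I release slowly.

Emit:
drive_tool(
  moves=[
    [[0.4,0,0,-0.0004,0,0,0],[0.7,0,0,0,0,0,0],[0.78,0,0,0,0,0,0],[0.85,0,0,0,0,0,0],[0.9,0,0,0,0,0,0]],
  ],
)

```text
clock: 6.8
position: [623.8, -167.7, 43.8]
ee_rot: [-0.204, 0.979, -0.001, 0.001]
contact_force: [-0.0, -0.8, -0.2]
gripper_width: 77.2
```

```bash
python3 go.py 680 -140 150 -156.5
```

```text
clk 6.8 pos [ 623.8 -167.7   43.8] yaw -156.45 w 77.2 F [-0.  -0.8 -0.2]
tool d m [-0.0629  0.0027 -0.106 ] rot [-0.002   0.0025  0.0009] len 123.3
```

Emit:
drive_tool(
  moves=[
    [[0.9,0,0,-0.005,0,0,0],[0.9,0,0,-0.02,0,0,0],[1,0,0,-0.04,0,0,0],[1,0,0,-0.03,0,0,0],[1,0,0,-0.01,-0.002,0.0025,0],[1,0,0,0,0,0,0]],
  ],
)

```text
clock: 7.4
position: [623.2, -167.8, 152.5]
ee_rot: [-0.204, 0.979, 0.0, -0.001]
contact_force: [-0.7, -0.7, -0.4]
gripper_width: 85.4
```

```bash
python3 - <<'E'
from held import *
im,d,s=shot('wrist','w_pl1'); C=cam('wrist',s); H,S,V=hsv(im)
P=cloud(C,d)
m=(H>100)&(H<125)&(S>120)&(V>40);print('top z',np.median(P[m][:,2]))
b,_=fitc(C,m,56,keep=lambda c:c[:,1]>c[:,1].min()+15)
w=(S<75)&(V>120)&(P[...,2]>36)&(P[...,2]<48)
sp=(w|m); fitc(C,w,40)
im,d,s=shot('top','t1')
C=cam('top');P=cloud(C,d);H,S,V=hsv(im)
E
python3 go.py 439.5 10.8 115 -156.5
```

```text
top z 56.57263189539188
centre [ 622.3 -168.4] diam 57.4 pts 166 166 rms 0.27 cpx [280. 227.]
centre [ 622.7 -167.8] diam 67.9 pts 363 363 rms 3.05 cpx [281. 192.]
clk 7.5 pos [ 622.  -167.7  150.3] yaw -156.47 w 85.4 F [ 0.1  0.1 -0.2]
tool d m [0.0959 0.2364 0.0364] rot [ 0.0027 -0.0054  0.0005] len 257.7
```

View pics/w_pl1.png

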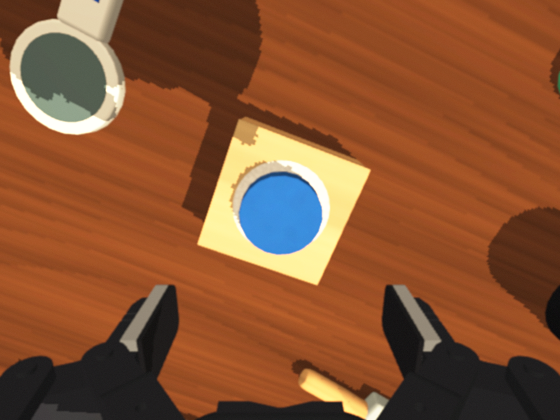

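Blue centre measured (622.3,-168.4), within 1 mm of the block centre. Now the glass.

Emit:
drive_tool(
  moves=[
    [[1,0.006,0.015,0,0,0,0],[1,0.016,0.04,0.006,0,0,0],[1,0.018,0.044,0.008,0,0,0],[1,0.018,0.044,0.008,0,0,0],[1,0.018,0.044,0.008,0,0,0],[1,0.012,0.03,0.006,0.003,-0.005,0],[1,0.006,0.015,0,0,0,0],[1,0,0,0,0,0,0]],
  ],
)

```text
clock: 8.3
position: [427.3, 9.3, 99.5]
ee_rot: [-0.201, 0.979, -0.0, -0.015]
contact_force: [0.6, -0.9, 0.4]
gripper_width: 85.2
```

```bash
python3 - <<'E'
from held import *
im,d,s=shot('wrist','w_gl'); C=cam('wrist',s); H,S,V=hsv(im); P=cloud(C,d)
print(s['position'],s['ee_rot'])
m=(H>60)&(H<95)&(S>50)&(V>100)&(P[...,2]<25);print('top z',np.median(P[m][:,2]))
fitc(C,m,14); fitc(C,m,14,keep=lambda c:c[:,1]>c[:,1].min()+15)
E
python3 go.py 439.5 10.8 100 -156.5
```

```text
[427.26894114   9.32833662  99.53635077] [-2.01203123e-01  9.79440407e-01 -5.16289688e-05 -1.46215663e-02]
top z 14.563982671847583
centre [439.2  10.9] diam 48.9 pts 199 196 rms 0.48 cpx [275. 241.]
centre [439.8  11.2] diam 48.1 pts 137 135 rms 0.39 cpx [275. 254.]
clk 8.35 pos [427.9   9.   99.5] yaw -156.82 w 85.5 F [-0.1  0.5 -0.5]
tool d m [-0.0113 -0.0029 -0.0008] rot [ 0.0059 -0.0285 -0.0057] len 11.7
```

View pics/w_gl.png

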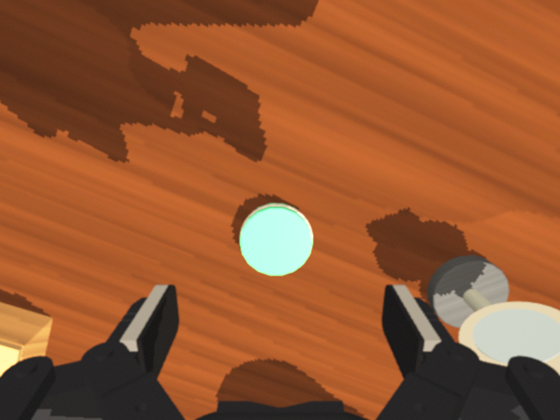

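The glass is at (439.6,11.0), pixel (275,241). I descend in smaller steps.

Emit:
drive_tool(
  moves=[
    [[1,-0.006,-0.0015,0.005,0.003,-0.014,0],[1,-0.005,-0.0015,0.02,0.003,-0.014,0],[1,0,0,0.025,0,0,0],[0.9,0,0,0.01,0,0,0],[0.9,0,0,0,0,0,0],[0.9,0,0,0,0,0,0]],
  ],
)

```text
clock: 8.95
position: [444.8, 7.8, 33.9]
ee_rot: [-0.198, 0.98, -0.001, 0.001]
contact_force: [-0.8, 0.7, -0.1]
gripper_width: 76.9
```

```bash
python3 go.py 439.6 11 2 -156.5
```

```text
clk 8.95 pos [444.8   7.8  33.9] yaw -157.16 w 76.9 F [-0.8  0.7 -0.1]
tool d m [0.0036 0.005  0.0319] rot [-0.0019  0.0026 -0.0114] len 32.5
```

Emit:
drive_tool(
  moves=[
    [[0.9,0.0035,0.005,0.005,-0.002,0.003,-0.01],[0.9,0,0,0.01,0,0,0],[0.9,0,0,0.008,0,0,0],[0.85,0,0,0.005,0,0,0],[0.8,0,0,0,0,0,0]],
  ],
)

```text
clock: 9.45
position: [441.0, 11.3, 4.6]
ee_rot: [-0.203, 0.979, 0.0, 0.002]
contact_force: [-0.4, 0.5, 0.2]
gripper_width: 68.5
```

```bash
python3 go.py 439.6 11 1 -156.5
```

```text
clk 9.45 pos [441.   11.3   4.6] yaw -156.6 w 68.5 F [-0.4  0.5  0.2]
tool d m [0.0014 0.0003 0.0036] rot [ 0.0001  0.0032 -0.0017] len 3.8
```

Emit:
drive_tool(
  moves=[
    [[0.8,0.0014,0.0003,0.003,0,0.003,0],[0.75,0,0,0.0005,0,0,0],[0.68,0,0,0,0,0,0],[0.62,0,0,0,0,0,0],[0.5,0,0,0,0,0,0],[0.4,0,0,0,0,0,0],[0.3,0,0,0,0,0,0]],
  ],
)

```text
clock: 10.15
position: [440.2, 11.4, 2.1]
ee_rot: [-0.203, 0.979, 0.0, 0.001]
contact_force: [-0.2, 0.8, -0.9]
gripper_width: 47.4
```

Emit:
drive_tool(
  moves=[
    [[0.3,0,0,0,0,0,0],[0.3,0,0,-0.01,0,0,0],[0.3,0,0,-0.025,0,0,0],[0.3,0,0,-0.03,0,0,0],[0.3,0,0,-0.03,0,0,0],[0.3,0,0,-0.025,0,0,0],[0.3,0,0,-0.01,0,0,0],[0.3,0,0,0,0,0,0]],
  ],
)

```text
clock: 10.95
position: [439.1, 10.8, 140.2]
ee_rot: [-0.203, 0.979, -0.0, 0.001]
contact_force: [-0.6, 1.1, -1.2]
gripper_width: 47.0
```

```bash
python3 - <<'E'
from held import *
im,d,s=shot('wrist','w_gh'); C=cam('wrist',s); H,S,V=hsv(im); P=cloud(C,d)
print(s['position'],s['ee_rot'])
t=R.from_quat(s['ee_rot']).inv().apply((P-s['position']).reshape(-1,3)).reshape(P.shape)
m=(H>60)&(H<95)&(S>40)&(V>80)&(t[...,2]<5);z=np.median(t[m][:,2]);print('tool z top',z)
c,_=held(s,m,z); c,_=held(s,m,z,keep=lambda c:c[:,1]>c[:,1].mean()-15)
b=np.array([622.3,-168.4]); cy=np.radians(-156.5); print('tcp target',b-np.array([[np.cos(cy),np.sin(cy)],[np.sin(cy),-np.cos(cy)]])@c)
E
python3 go.py 622.3 -168.4 135 -156.5
```

```text
[439.11911048  10.8058249  140.24513448] [-2.03119833e-01  9.79153501e-01 -2.65048128e-05  8.68322121e-04]
tool z top -12.789424926398333
centre [ 1.5 -0.4] diam 49.8 pts 322 322 rms 0.47 cpx [280. 296.]
centre [ 0.6 -0.5] diam 48.7 pts 192 192 rms 0.29 cpx [280. 324.]
tcp target [ 622.61049878 -167.73154264]
clk 11.0 pos [438.8  10.7 139.5] yaw -156.57 w 47.4 F [ 0.7 -0.  -0.8]
tool d m [-0.0972 -0.2373  0.0047] rot [-0.0003  0.0005 -0.0012] len 256.5
```

View pics/w_gh.png

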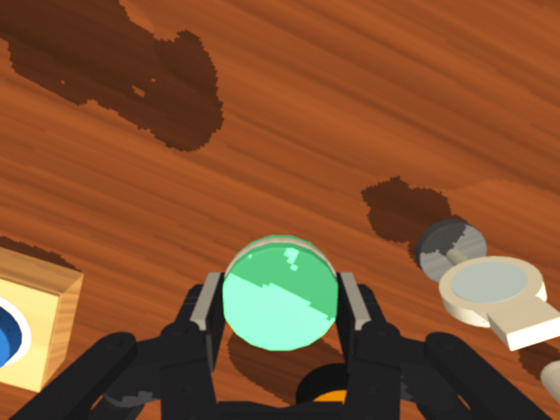

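The glass is held level and centred at (280,296). It's 0.6 mm off in tool x.

Emit:
drive_tool(
  moves=[
    [[0.3,-0.006,-0.015,0,0,0,0],[0.3,-0.016,-0.039,0,0,0,0],[0.3,-0.018,-0.044,0.004,0,0,0],[0.3,-0.018,-0.044,0.006,0,0,0],[0.3,-0.016,-0.04,0.008,0,0,0],[0.3,-0.012,-0.03,0.008,0,0,0],[0.3,-0.006,-0.015,0.004,0,0,0],[0.3,0,0,0,0,0,0],[0.3,0,0,0,0,0,0]],
  ],
)

```text
clock: 11.9
position: [613.0, -167.9, 95.9]
ee_rot: [-0.204, 0.979, 0.003, -0.009]
contact_force: [0.3, -0.2, -0.4]
gripper_width: 47.3
```

```bash
python3 go.py 622.6 -167.7 75 -156.5
```

```text
clk 11.9 pos [ 613.  -167.9   95.9] yaw -156.5 w 47.3 F [ 0.3 -0.2 -0.4]
tool d m [-0.0093 -0.0038  0.0207] rot [ 0.0092 -0.017  -0.    ] len 23.0
```

Emit:
drive_tool(
  moves=[
    [[0.3,-0.008,-0.003,0.005,0.009,-0.017,0],[0.3,0,0,0.008,0,0,0],[0.3,0,0,0.005,0,0,0],[0.3,0,0,0,0,0,0],[0.3,0,0,0,0,0,0]],
  ],
)

```text
clock: 12.4
position: [619.6, -164.2, 76.2]
ee_rot: [-0.205, 0.979, 0.0, -0.0]
contact_force: [-0.2, 0.2, -0.1]
gripper_width: 47.1
```

```bash
python3 go.py 622.6 -167.7 65 -156.5
```

```text
clk 12.4 pos [ 619.6 -164.2   76.2] yaw -156.3 w 47.1 F [-0.2  0.2 -0.1]
tool d m [-0.0014 -0.0044  0.0112] rot [ 0.0011 -0.0005  0.0035] len 12.1
```

Emit:
drive_tool(
  moves=[
    [[0.3,-0.0014,-0.0042,0.004,0.001,0,0.003],[0.3,0,0,0.005,0,0,0],[0.3,0,0,0.003,0,0,0],[0.3,0,0,0,0,0,0]],
  ],
)

```text
clock: 12.8
position: [623.2, -167.5, 64.2]
ee_rot: [-0.204, 0.979, -0.0, 0.001]
contact_force: [-0.2, -0.8, 0.7]
gripper_width: 47.1
```

```bash
python3 go.py 622.6 -167.7 60 -156.5
```

```text
clk 12.8 pos [ 623.2 -167.5   64.2] yaw -156.46 w 47.1 F [-0.2 -0.8  0.7]
tool d m [0.0006 0.0001 0.0042] rot [-0.0008  0.0012  0.0007] len 4.2
```

Emit:
drive_tool(
  moves=[
    [[0.3,0.0006,0.0001,0.002,-0.001,0.001,0],[0.3,0,0,0.0015,0,0,0],[0.3,0,0,0.001,0,0,0],[0.3,0,0,0,0,0,0]],
  ],
)

```text
clock: 13.2
position: [622.5, -167.9, 59.2]
ee_rot: [-0.204, 0.979, 0.0, -0.0]
contact_force: [-0.2, 0.7, -0.5]
gripper_width: 47.6
```

Emit:
drive_tool(
  moves=[
    [[0.3,0,0,0.001,0,0,0]],
  ],
)

```text
clock: 13.3
position: [622.8, -167.9, 58.4]
ee_rot: [-0.204, 0.979, 0.0, 0.0]
contact_force: [-0.1, 0.9, -0.9]
gripper_width: 47.4
```

Emit:
drive_tool(
  moves=[
    [[0.3,0,0,0.0008,0,0,0]],
  ],
)

```text
clock: 13.4
position: [622.7, -167.9, 57.8]
ee_rot: [-0.204, 0.979, 0.0, 0.0]
contact_force: [-1.7, 1.0, 3.2]
gripper_width: 47.4
```

Emit:
drive_tool(
  moves=[
    [[0.3,0,0,0.0006,0,0,0]],
  ],
)

```text
clock: 13.5
position: [622.7, -167.9, 57.8]
ee_rot: [-0.204, 0.979, -0.0, 0.0]
contact_force: [-1.9, 1.4, 3.4]
gripper_width: 47.4
```

Contact at 57.8, as expected. I release and lift.

Emit:
drive_tool(
  moves=[
    [[0.3,0,0,-0.0002,0,0,0],[0.58,0,0,0,0,0,0],[0.65,0,0,0,0,0,0],[0.75,0,0,0,0,0,0],[0.8,0,0,0,0,0,0],[0.8,0,0,-0.005,0,0,0],[0.9,0,0,-0.02,0,0,0],[1,0,0,-0.035,0,0,0],[1,0,0,-0.03,0,0,0],[1,0,0,-0.015,0,0,0],[1,0,0,0,0,0,0]],
  ],
)

```text
clock: 14.6
position: [622.9, -168.3, 167.5]
ee_rot: [-0.204, 0.979, -0.0, 0.0]
contact_force: [0.5, -0.3, -0.6]
gripper_width: 85.3
```

```bash
python3 - <<'E'
from held import *
im,d,s=shot('wrist','w_pl2'); C=cam('wrist',s); H,S,V=hsv(im)
P=cloud(C,d)
m=(H>60)&(H<95)&(S>40)&(V>80)&(P[...,2]>60)&(P[...,2]<80);print('top z',np.median(P[m][:,2]))
fitc(C,m,70); fitc(C,m,70,keep=lambda c:c[:,1]>c[:,1].mean()-15)
m=(H>100)&(H<125)&(S>120)&(V>40); fitc(C,m,56,keep=lambda c:c[:,1]>c[:,1].max()-25)
E
python3 go.py 346.2 284.6 115 -156.5
```

```text
top z 70.56237697084656
centre [ 622.3 -168.8] diam 48.9 pts 192 191 rms 0.29 cpx [280. 214.]
centre [ 622.2 -168.9] diam 49.0 pts 126 124 rms 0.29 cpx [280. 228.]
centre [ 623.4 -167.9] diam 55.6 pts 98 98 rms 1.31 cpx [283. 196.]
clk 14.65 pos [ 622.3 -168.1  166.2] yaw -156.46 w 85.3 F [-0.4 -0.3 -0. ]
tool d m [0.0723 0.5253 0.0515] rot [ 0.0003 -0.0016  0.0007] len 532.7
```

View pics/w_pl2.png

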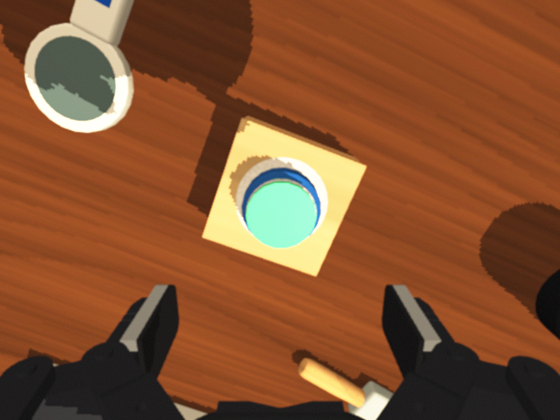

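Glass at (622.2,-168.8), concentric. On to the brass cell, staying above the stand at z ≥ 165.

Emit:
drive_tool(
  moves=[
    [[1,0.002,0.015,-0.004,0,0,0],[1,0.005,0.035,-0.004,0,0,0],[1,0.006,0.045,0,0,0,0],[1,0.006,0.045,0,0,0,0],[1,0.006,0.045,0,0,0,0],[1,0.006,0.045,0,0,0,0],[1,0.006,0.045,0,0,0,0],[1,0.006,0.045,0,0,0,0],[1,0.006,0.045,0,0,0,0]],
  ],
)

```text
clock: 15.55
position: [417.5, 155.1, 164.8]
ee_rot: [-0.199, 0.98, -0.0, -0.011]
contact_force: [0.4, 0.8, 0.5]
gripper_width: 85.5
```

```bash
python3 go.py 346.2 284.6 130 -156.5;python3 -c "
from h import *;print(np.round(st()['joints'],2))"
```

```text
clk 15.55 pos [417.5 155.1 164.8] yaw -157.02 w 85.5 F [0.4 0.8 0.5]
tool d m [0.0144 0.1469 0.0357] rot [ 0.0042 -0.0208 -0.0091] len 151.9
[ 0.72  0.16 -0.49 -0.01 -0.94 -1.88]
```

Emit:
drive_tool(
  moves=[
    [[1,0.004,0.04,0,0.002,-0.01,0],[1,0.004,0.04,0.005,0.002,-0.01,-0.005],[1,0.004,0.035,0.01,0,0,0],[1,0.002,0.02,0.01,0,0,0],[1,0,0.005,0.005,0,0,0],[1,0,0,0,0,0,0],[1,0,0,0,0,0,0]],
  ],
)

```text
clock: 16.25
position: [336.9, 282.5, 129.8]
ee_rot: [-0.207, 0.978, -0.003, -0.004]
contact_force: [-0.3, 0.7, 0.3]
gripper_width: 85.4
```

```bash
python3 - <<'E'
from held import *
im,d,s=shot('wrist','w_ce'); C=cam('wrist',s); H,S,V=hsv(im); P=cloud(C,d)
print(s['position'],s['ee_rot'])
m=(P[...,2]>14)&(P[...,2]<24)&(V>90); m[:,:150]=0;m[:,420:]=0; m[300:]=0; print('top z',np.median(P[m][:,2]))
fitc(C,m,18); fitc(C,m,18,keep=lambda c:c[:,1]>c[:,1].mean()-10)
fitc(C,m&(S<60)&(V>170),18)
E
python3 go.py 346.2 284.6 100 -156.5
```

```text
[336.91587536 282.54273883 129.83604862] [-0.20710228  0.97830617 -0.00312648 -0.00398844]
top z 18.78582294945977
centre [345.7 284.6] diam 39.1 pts 145 143 rms 0.32 cpx [279. 222.]
centre [346.1 284.7] diam 38.6 pts 93 93 rms 0.3 cpx [279. 233.]
centre [346.7 285.5] diam 28.3 pts 107 104 rms 0.22 cpx [279. 223.]
clk 16.3 pos [337.1 282.4 129.9] yaw -156.13 w 85.5 F [-0.4 -0.8 -0.1]
tool d m [-0.0095 -0.0015  0.0298] rot [-0.0043 -0.009   0.0064] len 31.3
```

View pics/w_ce.png

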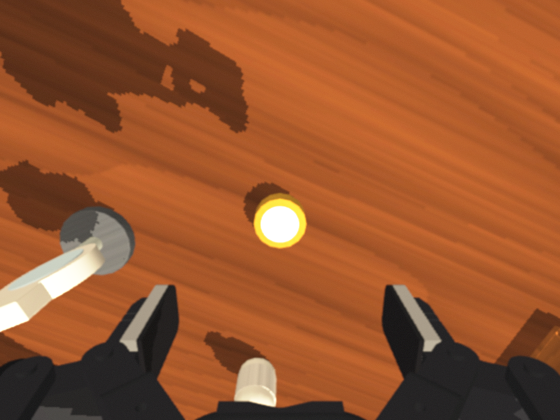

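Cell at (346.2,284.8), pixel (279,222), lens up. I descend.

Emit:
drive_tool(
  moves=[
    [[1,-0.006,-0.001,0.01,-0.004,-0.009,0.006],[1,-0.003,-0.0005,0.025,0,0,0],[0.9,0,0,0.03,0,0,0],[0.85,0,0,0.02,0,0,0],[0.8,0,0,0.005,0,0,0],[0.8,0,0,0,0,0,0],[0.8,0,0,0,0,0,0]],
  ],
)

```text
clock: 17.0
position: [351.8, 282.2, 41.2]
ee_rot: [-0.198, 0.98, 0.003, 0.004]
contact_force: [0.7, 0.4, 0.7]
gripper_width: 68.0
```

```bash
python3 go.py 346.2 284.8 3 -156.5
```

```text
clk 17.0 pos [351.8 282.2  41.2] yaw -157.1 w 68.0 F [0.7 0.4 0.7]
tool d m [0.0044 0.0044 0.0382] rot [ 0.0044  0.0084 -0.0105] len 38.7
```

Emit:
drive_tool(
  moves=[
    [[0.8,0.0042,0.0044,0.005,0.004,0.008,-0.01],[0.8,0,0,0.012,0,0,0],[0.8,0,0,0.012,0,0,0],[0.8,0,0,0.003,0,0,0],[0.8,0,0,0,0,0,0]],
  ],
)

```text
clock: 17.5
position: [347.5, 288.5, 12.4]
ee_rot: [-0.205, 0.979, 0.004, 0.004]
contact_force: [0.1, -0.4, -0.4]
gripper_width: 68.6
```

```bash
python3 go.py 346.2 284.8 3 -156.5
```

```text
clk 17.5 pos [347.5 288.5  12.4] yaw -156.39 w 68.6 F [ 0.1 -0.4 -0.4]
tool d m [ 0.0027 -0.0029  0.0093] rot [0.0062 0.0086 0.0019] len 10.1
```

Emit:
drive_tool(
  moves=[
    [[0.8,0.0026,-0.0028,0.004,0.006,0.008,0],[0.75,0,0,0.004,0,0,0],[0.7,0,0,0.001,0,0,0],[0.7,0,0,0,0,0,0]],
  ],
)

```text
clock: 17.9
position: [346.5, 285.8, 4.2]
ee_rot: [-0.205, 0.979, 0.001, 0.001]
contact_force: [0.5, 0.2, -0.9]
gripper_width: 59.8
```

```bash
python3 go.py 346.2 284.8 2.5 -156.5
```

```text
clk 17.9 pos [346.5 285.8   4.2] yaw -156.34 w 59.8 F [ 0.5  0.2 -0.9]
tool d m [ 0.0007 -0.0008  0.0017] rot [0.0016 0.0026 0.0027] len 2.0
```

Emit:
drive_tool(
  moves=[
    [[0.65,0.0006,-0.0008,0.0008,0.0015,0.0025,0.002],[0.6,0,0,0,0,0,0],[0.52,0,0,0,0,0,0],[0.4,0,0,0,0,0,0],[0.3,0,0,0,0,0,0],[0.2,0,0,0,0,0,0],[0.2,0,0,0,0,0,0],[0.2,0,0,0,0,0,0]],
  ],
)

```text
clock: 18.7
position: [346.4, 284.8, 4.0]
ee_rot: [-0.204, 0.979, 0.0, 0.0]
contact_force: [-0.2, 0.1, -0.4]
gripper_width: 37.7
```

Emit:
drive_tool(
  moves=[
    [[0.2,0,0,-0.01,0,0,0],[0.2,0,0,-0.025,0,0,0],[0.2,0,0,-0.035,0,0,0],[0.2,0,0,-0.04,0,0,0],[0.2,0,0,-0.04,0,0,0],[0.2,0,0,-0.03,0,0,0],[0.2,0,0,-0.01,0,0,0],[0.2,0,0,0,0,0,0]],
  ],
)

```text
clock: 19.5
position: [345.6, 283.1, 205.3]
ee_rot: [-0.204, 0.979, -0.0, -0.0]
contact_force: [-0.5, 0.9, -1.2]
gripper_width: 37.6
```

```bash
python3 - <<'E'
from held import *
im,d,s=shot('wrist','w_ch'); C=cam('wrist',s); H,S,V=hsv(im); P=cloud(C,d)
print(s['position'],s['ee_rot'])
t=R.from_quat(s['ee_rot']).inv().apply((P-s['position']).reshape(-1,3)).reshape(P.shape)
m=(S<60)&(V>120)&(t[...,2]<5);m[:,:215]=0;m[:,345:]=0;z=np.median(t[m][:,2]);print('tool z top',z)
c0,_=held(s,m&(abs(t[...,2]-z)<3),z)
m=(t[...,2]<-8)&(t[...,2]>-22)&((H>12)&(H<38)&(S>80)&(V>90)|(S<60)&(V>150));m[:,:215]=0;m[:,345:]=0
c,_=held(s,m,z); c,_=held(s,m,z,keep=lambda c:c[:,1]>c[:,1].mean()-8)
b=np.array([622.25,-168.7]); cy=np.radians(-156.5)
for k in(c0,c):print('tcp target',b-np.array([[np.cos(cy),np.sin(cy)],[np.sin(cy),-np.cos(cy)]])@k)
E
python3 go.py 622.3 -168.4 180 -156.5
```

```text
[345.58662466 283.10300558 205.31846566] [-2.03669494e-01  9.79039672e-01 -2.23826483e-04 -9.29552808e-05]
tool z top -15.332208165906708
centre [-0.  -0.4] diam 27.8 pts 188 187 rms 0.23 cpx [279. 305.]
centre [ 2.3 -0.6] diam 40.0 pts 271 255 rms 0.5 cpx [280. 297.]
centre [ 0.9 -0.5] diam 38.1 pts 150 150 rms 0.23 cpx [280. 323.]
tcp target [ 622.06128257 -168.36291537]
tcp target [ 622.91813449 -167.86666627]
clk 19.55 pos [345.4 282.8 204.6] yaw -156.5 w 37.9 F [-0.5  0.  -0.6]
tool d m [-0.074  -0.5242  0.0251] rot [-0.0011 -0.0012  0.    ] len 530.0
```

View pics/w_ch.png

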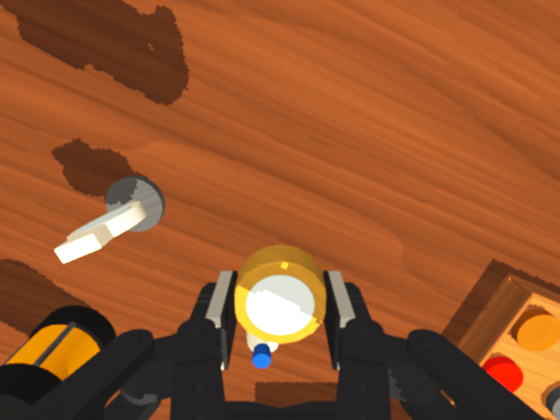

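Cell is held level at (280,300). I carry it back at z ≈ 200, clear of the stand and lamp.

Emit:
drive_tool(
  moves=[
    [[0.2,-0.002,-0.015,0,0,0,0],[0.2,-0.005,-0.035,0,0,0,0],[0.2,-0.006,-0.045,0,0,0,0],[0.2,-0.006,-0.045,0,0,0,0],[0.2,-0.006,-0.045,0,0,0,0],[0.2,-0.006,-0.045,0,0,0,0],[0.2,-0.006,-0.045,0,0,0,0],[0.2,-0.006,-0.045,0,0,0,0],[0.2,-0.006,-0.045,0,0,0,0],[0.2,-0.006,-0.045,0,0,0,0],[0.2,-0.006,-0.045,0,0,0,0],[0.2,-0.004,-0.03,0,0,0,0],[0.2,-0.002,-0.015,0,0,0,0],[0.2,0,0,0,0,0,0],[0.2,0,0,0,0,0,0]],
  ],
)

```text
clock: 21.05
position: [605.2, -168.2, 180.9]
ee_rot: [-0.205, 0.979, 0.001, -0.021]
contact_force: [-0.3, -0.5, -0.6]
gripper_width: 37.5
```

```bash
python3 go.py 622.5 -168.1 130 -156.5
```

```text
clk 21.05 pos [ 605.2 -168.2  180.9] yaw -156.36 w 37.5 F [-0.3 -0.5 -0.6]
tool d m [-0.018  -0.0074  0.0501] rot [ 0.01   -0.0411  0.0022] len 53.8
```

Emit:
drive_tool(
  moves=[
    [[0.2,-0.008,-0.004,0.01,0.005,-0.02,0],[0.2,-0.008,-0.003,0.018,0.005,-0.02,0],[0.2,0,0,0.015,0,0,0],[0.2,0,0,0.005,0,0,0],[0.2,0,0,0,0,0,0],[0.2,0,0,0,0,0,0]],
  ],
)

```text
clock: 21.65
position: [619.2, -160.5, 132.0]
ee_rot: [-0.209, 0.978, 0.001, -0.001]
contact_force: [-0.2, -0.0, -0.3]
gripper_width: 37.5
```

```bash
python3 go.py 622.5 -168.1 95 -156.5
```

```text
clk 21.65 pos [ 619.2 -160.5  132. ] yaw -155.87 w 37.5 F [-0.2 -0.  -0.3]
tool d m [ 0.0001 -0.0084  0.037 ] rot [ 0.0018 -0.0009  0.011 ] len 37.9
```

Emit:
drive_tool(
  moves=[
    [[0.2,0,-0.008,0.008,0.002,-0.001,0.011],[0.2,0,0,0.014,0,0,0],[0.2,0,0,0.01,0,0,0],[0.2,0,0,0.004,0,0,0],[0.2,0,0,0,0,0,0],[0.2,0,0,0,0,0,0]],
  ],
)

```text
clock: 22.25
position: [623.3, -168.3, 94.2]
ee_rot: [-0.203, 0.979, -0.0, 0.001]
contact_force: [-0.5, 0.4, -0.2]
gripper_width: 37.6
```

```bash
python3 go.py 622.5 -168.1 80 -156.5
```

```text
clk 22.25 pos [ 623.3 -168.3   94.2] yaw -156.54 w 37.6 F [-0.5  0.4 -0.2]
tool d m [0.0007 0.0005 0.0142] rot [-0.0013  0.0019 -0.0007] len 14.2
```

Emit:
drive_tool(
  moves=[
    [[0.2,0.0006,0.0004,0.005,-0.001,0.002,0],[0.2,0,0,0.005,0,0,0],[0.2,0,0,0.004,0,0,0],[0.2,0,0,0.001,0,0,0],[0.2,0,0,0,0,0,0]],
  ],
)

```text
clock: 22.75
position: [623.0, -168.2, 78.6]
ee_rot: [-0.203, 0.979, -0.0, 0.001]
contact_force: [-0.1, 0.6, -0.8]
gripper_width: 37.5
```

```bash
python3 go.py 622.5 -168.1 75 -156.5
```

```text
clk 22.75 pos [ 623.  -168.2   78.6] yaw -156.53 w 37.5 F [-0.1  0.6 -0.8]
tool d m [0.0004 0.0003 0.0036] rot [-0.001   0.001  -0.0005] len 3.6
```

Emit:
drive_tool(
  moves=[
    [[0.2,0.0004,0.0003,0.002,-0.001,0.001,0],[0.2,0,0,0.001,0,0,0],[0.2,0,0,0.0005,0,0,0]],
  ],
)

```text
clock: 23.05
position: [622.8, -168.0, 75.3]
ee_rot: [-0.203, 0.979, -0.0, 0.0]
contact_force: [-0.0, -0.7, -1.4]
gripper_width: 37.5
```

Emit:
drive_tool(
  moves=[
    [[0.2,0,0,0.0007,0,0,0]],
  ],
)

```text
clock: 23.15
position: [622.9, -168.1, 74.6]
ee_rot: [-0.203, 0.979, -0.0, 0.001]
contact_force: [0.2, -0.1, -1.6]
gripper_width: 37.6
```

Emit:
drive_tool(
  moves=[
    [[0.2,0,0,0.0007,0,0,0]],
  ],
)

```text
clock: 23.25
position: [623.0, -168.1, 74.1]
ee_rot: [-0.204, 0.979, -0.0, 0.001]
contact_force: [-2.0, 0.6, 3.4]
gripper_width: 37.4
```

Contact. I release and lift.

Emit:
drive_tool(
  moves=[
    [[0.2,0,0,-0.0002,0,0,0],[0.46,0,0,0,0,0,0],[0.54,0,0,0,0,0,0],[0.62,0,0,0,0,0,0],[0.68,0,0,0,0,0,0],[0.7,0,0,-0.005,0,0,0],[0.8,0,0,-0.02,0,0,0],[1,0,0,-0.035,0,0,0],[1,0,0,-0.035,0,0,0],[1,0,0,-0.015,0,0,0],[1,0,0,0,0,0,0]],
  ],
)

```text
clock: 24.35
position: [623.2, -168.4, 190.2]
ee_rot: [-0.204, 0.979, -0.001, 0.001]
contact_force: [0.7, -0.2, 0.1]
gripper_width: 85.2
```

```bash
python3 - <<'E'
from held import *
im,d,s=shot('wrist','w_pl3'); C=cam('wrist',s); H,S,V=hsv(im)
P=cloud(C,d)
m=(P[...,2]>80)&(P[...,2]<96);m[300:]=0;m[:,:200]=0;m[:,360:]=0;print('top z',np.median(P[m][:,2]))
fitc(C,m,88); fitc(C,m&(S<60)&(V>150),88)
m=(H>60)&(H<95)&(S>40)&(V>80)&(P[...,2]>60)&(P[...,2]<80); print(m.sum())
im,d,s=shot('top','t2');C=cam('top');P=cloud(C,d)
E
python3 go.py 420 152 200
```

```text
top z 88.79298461780246
centre [ 622.3 -169.2] diam 39.6 pts 156 156 rms 0.44 cpx [280. 212.]
centre [ 623.7 -168.1] diam 28.0 pts 110 109 rms 0.24 cpx [280. 214.]
766
clk 24.45 pos [ 621.8 -168.2  187.3] yaw -156.52 w 85.2 F [ 0.4 -0.8 -0.5]
tool d m [ 0.0575  0.3741 -0.0123] rot [ 0.0007 -0.0027 -0.    ] len 378.7
```

View pics/w_pl3.png

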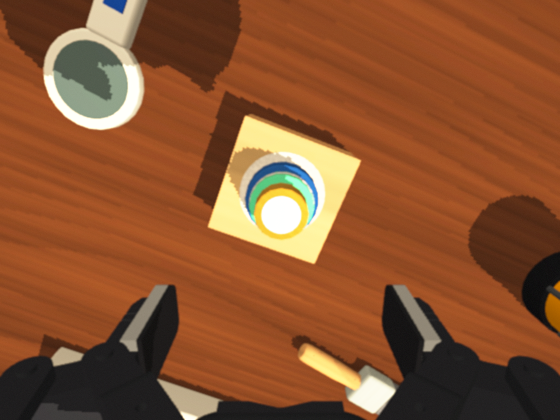

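View pics/t2.png

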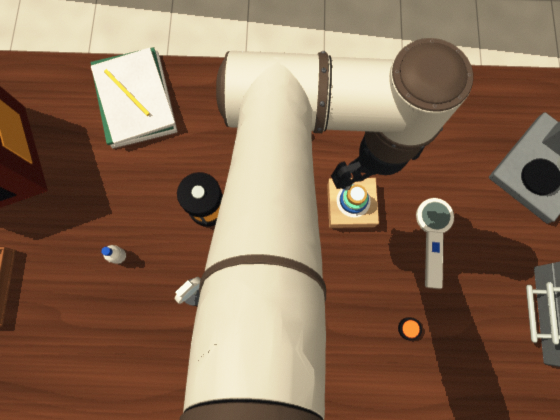

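Stack verified: cell top at z 88, centre (622.3,-169.2), concentric. Now I move above the stand for a look.

Emit:
drive_tool(
  moves=[
    [[1,0.002,0.015,-0.01,0,0,0],[1,0.006,0.04,-0.02,0,0,0],[1,0.007,0.045,-0.01,0,0,0],[1,0.007,0.045,0,0,0,0],[1,0.007,0.045,0,0,0,0],[1,0.007,0.045,0,0,0,0],[1,0.007,0.045,0,0,0,0],[1,0.006,0.04,0,0,0,0],[1,0.004,0.03,0,0,0,0],[1,0.002,0.015,0,0,0,0],[1,0,0,0,0,0,0],[1,0,0,0,0,0,0]],
  ],
)

```text
clock: 25.65
position: [407.4, 156.5, 219.3]
ee_rot: [-0.204, 0.979, 0.0, -0.014]
contact_force: [-0.6, 0.5, -0.2]
gripper_width: 85.2
```

Emit:
drive_tool(
  moves=[
    [[1,0,0,0,0,0,-0.07],[1,0,0,0,0,0,-0.14],[1,0,0,0,0,0,-0.14],[1,0,0,0,0,0,-0.14],[1,0,0,0,0,0,-0.14],[1,0,0,0,0,0,-0.14],[1,0,0,0,0,0,-0.14],[1,0,0,0,0,0,-0.14],[1,0,0,0,0,0,-0.14],[1,0,0,0,0,0,-0.14],[1,0,0,0,0,0,-0.14],[1,0,0,0,0,0,-0.14],[1,0,0,0,0,0,-0.14],[1,0,0,0,0,0,-0.07],[1,0,0,0,0,0,0],[1,0,0,0,0,0,0]],
  ],
)

```text
clock: 27.25
position: [408.1, 141.1, 211.9]
ee_rot: [0.909, -0.417, -0.016, 0.017]
contact_force: [0.7, -0.1, -0.3]
gripper_width: 85.2
```

```bash
python3 go.py 422 153 220 -52;python3 - <<'E'
from h import *
print(np.round(st()['joints'],2)); shot('wrist','w_st'); 
E
```

```text
clk 27.25 pos [408.1 141.1 211.9] yaw -49.31 w 85.2 F [ 0.7 -0.1 -0.3]
tool d m [-0.0001 -0.018  -0.0089] rot [0.0447 0.0132 0.0473] len 20.0
[ 0.7   0.09 -0.43 -0.02 -1.09  0.02]
```

View pics/w_st.png

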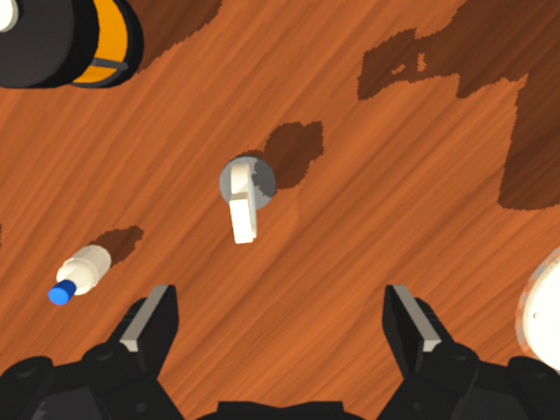

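Emit:
drive_tool(
  moves=[
    [[1,0,-0.009,-0.004,0.022,0.007,0.023],[1,0,-0.009,-0.004,0.022,0.006,0.023],[1,0,0,0,0,0,0],[1,0,0,0,0,0,0]],
  ],
)

```text
clock: 27.7
position: [422.2, 151.8, 218.8]
ee_rot: [0.898, -0.441, -0.0, 0.001]
contact_force: [0.5, 1.0, -0.1]
gripper_width: 85.6
```

```bash
cat > stand.py <<'E'
from held import *
import sys
fn=sys.argv[1]
im,d,s=shot('wrist',fn); C=cam('wrist',s); H,S,V=hsv(im); P=cloud(C,d)
print(s['position'],s['ee_rot'])
m=((P[...,2]>111)&(P[...,2]<120)&(V>100)&(S<90)).astype(np.uint8);m[300:]=0
n,l,q,c=cv2.connectedComponentsWithStats(m);
for k in range(1,n):
    if q[k,4]<60: continue
    mm=(l==k); cs,_=cv2.findContours(mm.astype(np.uint8),0,1); W=np.array([ray(C,u,v,115)[:2] for u,v in max(cs,key=len)[:,0]],np.float32)
    r=cv2.minAreaRect(W); e=np.array(cv2.boxPoints(r)); print('tab px',c[k],'z',np.median(P[mm][:,2]),'centre',r[0],'size',r[1]); a,b=e[1]-e[0],e[2]-e[1]; L=a if np.linalg.norm(a)>np.linalg.norm(b) else b; print('long axis deg',np.degrees(np.arctan2(L[1],L[0])))
m=((P[...,2]>7)&(P[...,2]<16)).astype(np.uint8);m[300:]=0
n,l,q,c=cv2.connectedComponentsWithStats(m)
for k in range(1,n):
    if q[k,4]>300: print('low blob',c[k],q[k,4]); fitc(C,l==k,12)
E
python3 go.py 422 153 220 -52;python3 stand.py w_st2
```

```text
clk 27.7 pos [422.2 151.8 218.8] yaw -52.31 w 85.6 F [ 0.5  1.  -0.1]
tool d m [-0.0011 -0.0005 -0.0012] rot [ 0.0018  0.     -0.0054] len 1.7
[422.23033192 151.82420287 218.78580638] [ 8.97603090e-01 -4.40803678e-01 -3.96463395e-04  8.08240346e-04]
tab px [272.07549858 219.31196581] z 115.40566119601381 centre (423.6641845703125, 158.74307250976562) size (12.121628761291504, 32.89984130859375)
long axis deg -43.827026
low blob [275.92530283 182.03499327] 1486
centre [423.4 158.7] diam 53.0 pts 237 147 rms 1.2 cpx [273. 181.]
```

View pics/w_st2.png

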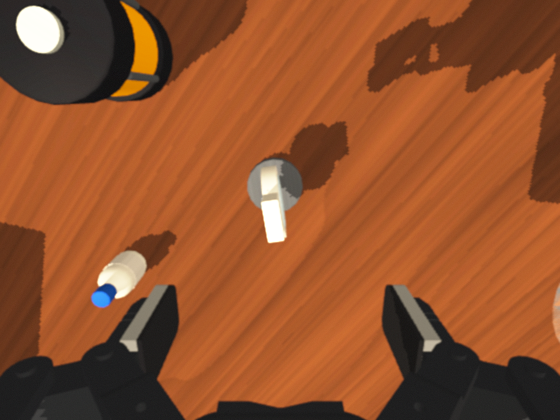

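Tab centre (423.7,158.7) matches the foot centre (423.4,158.7), so the stand is upright. Its long axis is at -43.8°, and I align to it.

Emit:
drive_tool(
  moves=[
    [[0.6,0,0,0,0,0,-0.074],[0.5,0,0,0,0,0,-0.074],[0.5,0,0,0.01,0,0,0],[0.5,0,0,0.015,0,0,0],[0.5,0,0,0,0,0,0],[0.5,0,0,0,0,0,0]],
  ],
)

```text
clock: 28.35
position: [420.8, 150.5, 191.0]
ee_rot: [0.928, -0.373, -0.002, 0.002]
contact_force: [0.3, -0.1, -0.3]
gripper_width: 42.6
```

```bash
python3 go.py 423.6 158.7 150 -43.8;python3 stand.py w_st3
```

```text
clk 28.35 pos [420.8 150.5 191. ] yaw -43.83 w 42.6 F [ 0.3 -0.1 -0.3]
tool d m [-0.0036 -0.0081  0.041 ] rot [ 0.0054  0.0016 -0.0006] len 41.9
[420.82799491 150.49205321 191.04004675] [ 0.92772249 -0.37326001 -0.00173804  0.00221978]
tab px [266.73254438 232.10887574] z 115.45355420770866 centre (423.69415283203125, 158.76718139648438) size (11.972661018371582, 32.39964294433594)
long axis deg -43.99865
low blob [270.88576159 188.36479029] 1812
centre [423.8 158.8] diam 54.5 pts 260 153 rms 0.4 cpx [270. 188.]
```

Emit:
drive_tool(
  moves=[
    [[0.5,-0.0018,-0.004,0.005,0.003,0.001,0],[0.5,-0.0018,-0.004,0.015,0.002,0,0],[0.5,0,0,0.015,0,0,0],[0.5,0,0,0.006,0,0,0],[0.5,0,0,0,0,0,0],[0.5,0,0,0,0,0,0]],
  ],
)

```text
clock: 29.0
position: [425.7, 161.1, 150.3]
ee_rot: [0.928, -0.374, 0.001, -0.003]
contact_force: [0.2, 0.1, 0.0]
gripper_width: 42.6
```

```bash
python3 go.py 423.7 158.8 96 -43.9
```

```text
clk 29.0 pos [425.7 161.1 150.3] yaw -43.9 w 42.6 F [0.2 0.1 0. ]
tool d m [0.0001 0.0033 0.0543] rot [-0.0057 -0.0006  0.0001] len 54.4
```

Emit:
drive_tool(
  moves=[
    [[0.5,0,0.0032,0.005,-0.005,-0.0006,0],[0.5,0,0,0.012,0,0,0],[0.5,0,0,0.012,0,0,0],[0.5,0,0,0.006,0,0,0],[0.5,0,0,0,0,0,0],[0.5,0,0,0,0,0,0]],
  ],
)

```text
clock: 29.6
position: [424.9, 159.6, 116.7]
ee_rot: [0.928, -0.374, 0.002, -0.003]
contact_force: [-0.2, -0.3, -0.6]
gripper_width: 43.0
```

```bash
python3 go.py 423.7 158.8 96 -43.9
```

```text
clk 29.6 pos [424.9 159.6 116.7] yaw -43.9 w 43.0 F [-0.2 -0.3 -0.6]
tool d m [-0.0004  0.0016  0.0207] rot [-0.0068 -0.001   0.    ] len 20.8
```

Emit:
drive_tool(
  moves=[
    [[0.5,-0.0004,0.0015,0.006,-0.0065,-0.001,0],[0.5,0,0,0.008,0,0,0],[0.45,0,0,0.005,0,0,0],[0.4,0,0,0,0,0,0],[0.4,0,0,0,0,0,0]],
  ],
)

```text
clock: 30.1
position: [424.1, 159.2, 97.0]
ee_rot: [0.928, -0.374, 0.0, -0.001]
contact_force: [-0.4, -0.3, 0.8]
gripper_width: 34.6
```

```bash
python3 go.py 423.7 158.8 95 -43.9
```

```text
clk 30.1 pos [424.1 159.2  97. ] yaw -43.89 w 34.6 F [-0.4 -0.3  0.8]
tool d m [-0.      0.0006  0.002 ] rot [-0.0018 -0.0003  0.0002] len 2.1
```

Emit:
drive_tool(
  moves=[
    [[0.4,0,0.0005,0.002,-0.0018,0,0],[0.33,0,0,0,0,0,0],[0.26,0,0,0,0,0,0],[0.22,0,0,0,0,0,0],[0.18,0,0,0,0,0,0],[0.14,0,0,0,0,0,0],[0.1,0,0,0,0,0,0],[0,0,0,0,0,0,0],[0,0,0,0,0,0,0]],
  ],
)

```text
clock: 31.0
position: [423.9, 158.8, 95.5]
ee_rot: [0.928, -0.374, 0.0, -0.0]
contact_force: [0.8, -0.5, 0.9]
gripper_width: 10.9
```

```bash
python3 go.py 423.7 158.8 95 -43.9
```

```text
clk 31.0 pos [423.9 158.8  95.5] yaw -43.88 w 10.9 F [ 0.8 -0.5  0.9]
tool d m [-0.0001  0.0002  0.0005] rot [-0.0007 -0.0005  0.0003] len 0.5
```

Grasped at width 10.9. I lift, and meanwhile check the lamp centre in a second view.

Emit:
drive_tool(
  moves=[
    [[0,0,0,-0.005,0,0,0],[0,0,0,-0.015,0,0,0],[0,0,0,-0.025,0,0,0],[0,0,0,-0.02,0,0,0],[0,0,0,-0.005,0,0,0],[0,0,0,0,0,0,0]],
  ],
)

```text
clock: 31.6
position: [420.9, 157.2, 165.1]
ee_rot: [0.927, -0.375, -0.003, 0.003]
contact_force: [0.1, 0.4, -3.3]
gripper_width: 10.8
```

```bash
python3 go.py 613.2 -12.7 160 -43.9;python3 - <<'E'
from held import *
for fn in('w_st2','w_st3','w_st','top0','scene0'):
    D=np.load(f'pics/{fn}.npz');im,d=D['im'],D['d'];s={'position':D['p'],'ee_rot':D['q']};C=cam('wrist' if fn[0]=='w' else fn[:-1],s);H,S,V=hsv(im);P=cloud(C,d)
    near=np.hypot(P[...,0]-604,P[...,1]-143)<60
    m=near&(P[...,2]>118)&(P[...,2]<136)&((V<70)|(V>120)&(S<90))
    print(fn,m.sum()); 
    try: fitc(C,m,125)
    except Exception as e: print(e)
    m=near&(P[...,2]>115)&(S<80)&(V>120)
    try: fitc(C,m,130)
    except Exception as e: print(e)
E
```

```text
clk 31.6 pos [420.9 157.2 165.1] yaw -44.02 w 10.8 F [ 0.1  0.4 -3.3]
tool d m [ 0.2564 -0.0115  0.0043] rot [ 0.0076  0.0029 -0.0021] len 256.7
w_st2 10915
centre [602.9 142.5] diam 82.5 pts 191 191 rms 0.34 cpx [82. 72.]
centre [604.5 143.8] diam 25.7 pts 135 135 rms 0.46 cpx [39. 29.]
w_st3 7105
centre [602.3 142.3] diam 81.9 pts 157 154 rms 0.29 cpx [73. 50.]
centre [603.6 142.8] diam 25.1 pts 22 22 rms 0.15 cpx [36.  4.]
w_st 6305
centre [601.4 142.3] diam 80.4 pts 143 138 rms 0.33 cpx [54. 59.]
centre [602.7 142.8] diam 23.2 pts 33 33 rms 0.13 cpx [13. 18.]
top0 1409
centre [604.2 143.1] diam 81.9 pts 125 115 rms 0.69 cpx [198. 194.]
centre [605.1 144.5] diam 23.3 pts 37 36 rms 0.64 cpx [197. 191.]
scene0 542
centre [613.5 139.9] diam 84.0 pts 86 81 rms 1.82 cpx [351. 165.]
centre [606.6 143.2] diam 26.2 pts 24 24 rms 1.39 cpx [350. 161.]
```

Lift OK. Lamp at about (603.7,142.9), so the midpoint is (612.9,-12.7) and the target yaw is 3.4°. I travel, then turn.

Emit:
drive_tool(
  moves=[
    [[0,0.01,0,0,0.007,0.003,0],[0,0.025,-0.001,0,0,0,0],[0,0.035,-0.002,0,0,0,0],[0,0.04,-0.002,0,0,0,0],[0,0.04,-0.002,0,0,0,0],[0,0.035,-0.002,0,0,0,0],[0,0.03,-0.001,0,0,0,0],[0,0.02,0,0,0,0,0],[0,0.01,0,0,0,0,0],[0,0,0,0,0,0,0],[0,0,0,0,0,0,0]],
  ],
)

```text
clock: 32.7
position: [605.4, -19.2, 146.8]
ee_rot: [0.927, -0.375, -0.01, 0.008]
contact_force: [0.0, -0.2, -2.7]
gripper_width: 10.7
```

Emit:
drive_tool(
  moves=[
    [[0,0,0,0,0,0,-0.06],[0,0,0,0,0,0,-0.11],[0,0,0,0,0,0,-0.12],[0,0,0,0,0,0,-0.12],[0,0,0,0,0,0,-0.12],[0,0,0,0,0,0,-0.12],[0,0,0,0,0,0,-0.1],[0,0,0,0,0,0,-0.05],[0,0,0,0,0,0,0],[0,0,0,0,0,0,0]],
  ],
)

```text
clock: 33.7
position: [595.6, -9.7, 146.6]
ee_rot: [0.999, 0.038, -0.016, 0.002]
contact_force: [0.1, 0.4, -2.7]
gripper_width: 10.4
```

```bash
python3 go.py 612.9 -12.7 130 3.4
```

```text
clk 33.7 pos [595.6  -9.7 146.6] yaw 4.39 w 10.4 F [ 0.1  0.4 -2.7]
tool d m [0.0175 0.0042 0.0161] rot [0.0029 0.0317 0.0174] len 24.1
```

Emit:
drive_tool(
  moves=[
    [[0,0.008,0.002,0,0.002,0.016,0.009],[0,0.008,0.002,0.003,0.001,0.015,0.008],[0,0,0,0.006,0,0,0],[0,0,0,0,0,0,0],[0,0,0,0,0,0,0]],
  ],
)

```text
clock: 34.2
position: [612.7, -12.2, 136.1]
ee_rot: [1.0, 0.028, 0.001, -0.0]
contact_force: [-0.3, 0.0, -2.3]
gripper_width: 10.8
```

```bash
python3 go.py 612.9 -12.7 115 3.4; python3 - <<'E'
from held import *
im,d,s=shot('wrist','w_sh'); shot('scene','s_sh')
E
```

```text
clk 34.2 pos [612.7 -12.2 136.1] yaw 3.26 w 10.8 F [-0.3  0.  -2.3]
tool d m [0.0001 0.0005 0.0212] rot [-0.0004 -0.0015 -0.0024] len 21.2
```

View pics/w_sh.png

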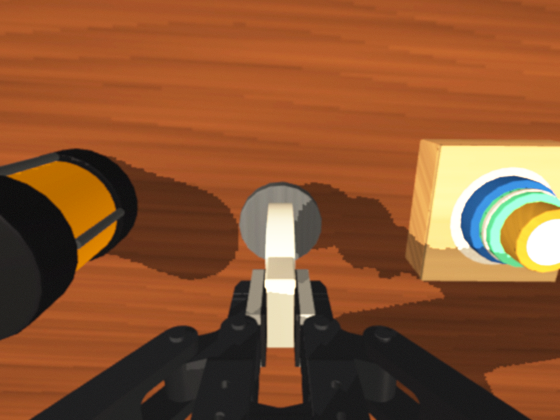

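View pics/s_sh.png

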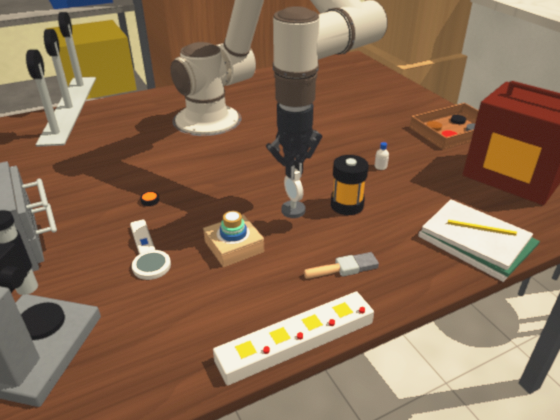

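Stand hangs straight, foot at (281,222), midway between lamp and block. I check the foot position, then lower.

```bash
python3 - <<'E'
from held import *
D=np.load('pics/w_sh.npz');im,d=D['im'],D['d'];s={'position':D['p'],'ee_rot':D['q']};C=cam('wrist',s);P=cloud(C,d);H,S,V=hsv(im)
near=(np.hypot(P[...,0]-613,P[...,1]+12.5)<40)&(P[...,2]>45)&(P[...,2]<60)
print(np.median(P[near][:,2]));fitc(C,near,53,keep=lambda c:c[:,1]<225)
E
```

```text
53.08098230993308
centre [621.2 -11.9] diam 38.7 pts 190 190 rms 7.2 cpx [280. 202.]
```

Emit:
drive_tool(
  moves=[
    [[0,0,0.0005,0.005,0,-0.0015,-0.002],[0,0,0,0.008,0,0,0],[0,0,0,0.006,0,0,0],[0,0,0,0,0,0,0],[0,0,0,0,0,0,0]],
  ],
)

```text
clock: 34.8
position: [612.2, -12.8, 115.1]
ee_rot: [1.0, 0.029, -0.001, -0.0]
contact_force: [1.0, -0.1, -2.7]
gripper_width: 10.2
```

```bash
python3 go.py 612.9 -12.7 100 3.4
```

```text
clk 34.8 pos [612.2 -12.8 115.1] yaw 3.38 w 10.2 F [ 1.  -0.1 -2.7]
tool d m [ 0.0007 -0.      0.0151] rot [-0.0005  0.0013 -0.0004] len 15.1
```

```bash
python3 - <<'E'
from held import *
D=np.load('pics/w_sh.npz');im,d=D['im'],D['d'];s={'position':D['p'],'ee_rot':D['q']};C=cam('wrist',s);P=cloud(C,d)
m=((np.hypot(P[...,0]-613,P[...,1]+12.5)<45)&(P[...,2]>45)&(P[...,2]<57)).astype(np.uint8)
cs,_=cv2.findContours(m,0,1);c=cv2.convexHull(max(cs,key=len));m2=np.zeros_like(m);cv2.fillPoly(m2,[c],1)
fitc(C,m2,52.6,keep=lambda c:c[:,1]<240)
E
```

```text
centre [613.4 -12.3] diam 55.0 pts 149 149 rms 0.33 cpx [280. 205.]
```

Emit:
drive_tool(
  moves=[
    [[0,0.0007,0,0.005,0,0.0013,0],[0,0,0,0.006,0,0,0],[0,0,0,0.003,0,0,0],[0,0,0,0,0,0,0],[0,0,0,0,0,0,0]],
  ],
)

```text
clock: 35.3
position: [613.1, -12.7, 100.0]
ee_rot: [1.0, 0.03, 0.0, -0.0]
contact_force: [0.6, -0.1, -3.2]
gripper_width: 11.1
```

```bash
python3 go.py 612.9 -12.7 97 3.4
```

```text
clk 35.3 pos [613.1 -12.7 100. ] yaw 3.38 w 11.1 F [ 0.6 -0.1 -3.2]
tool d m [-0.0002 -0.      0.003 ] rot [-0.0004 -0.0004 -0.0003] len 3.0
```

Foot centre (613.4,-12.3) lies under the TCP, so it is vertical. I lower in millimetre steps.

Emit:
drive_tool(
  moves=[
    [[0,0,0,0.0015,0,0,0],[0,0,0,0.001,0,0,0],[0,0,0,0.001,0,0,0]],
  ],
)

```text
clock: 35.6
position: [613.6, -12.6, 96.8]
ee_rot: [1.0, 0.03, 0.001, -0.0]
contact_force: [0.4, -0.1, -3.5]
gripper_width: 10.8
```

Emit:
drive_tool(
  moves=[
    [[0,0,0,0.0006,0,0,0]],
  ],
)

```text
clock: 35.7
position: [613.6, -12.6, 96.2]
ee_rot: [1.0, 0.03, 0.001, -0.0]
contact_force: [0.2, 0.1, -2.1]
gripper_width: 10.9
```

Emit:
drive_tool(
  moves=[
    [[0,0,0,0.0006,0,0,0]],
  ],
)

```text
clock: 35.8
position: [613.6, -12.6, 95.6]
ee_rot: [1.0, 0.03, 0.001, -0.0]
contact_force: [-0.7, 0.3, -2.8]
gripper_width: 10.6
```

Emit:
drive_tool(
  moves=[
    [[0,0,0,0.0004,0,0,0]],
  ],
)

```text
clock: 35.9
position: [613.8, -12.6, 95.5]
ee_rot: [1.0, 0.03, 0.001, -0.0]
contact_force: [-0.8, 0.2, 0.3]
gripper_width: 10.6
```

Emit:
drive_tool(
  moves=[
    [[0,0,0,0.0004,0,0,0]],
  ],
)

```text
clock: 36.0
position: [613.8, -12.6, 95.5]
ee_rot: [1.0, 0.03, 0.001, -0.0]
contact_force: [-0.7, 1.1, -0.2]
gripper_width: 11.0
```

Contact at 95.5, the same height as at the grasp. I open slowly and retreat upward.

Emit:
drive_tool(
  moves=[
    [[0.1,0,0,0,0,0,0],[0.17,0,0,0,0,0,0],[0.25,0,0,0,0,0,0],[0.33,0,0,0,0,0,0],[0.42,0,0,0,0,0,0],[0.5,0,0,0,0,0,0],[0.5,0,0,0,0,0,0]],
  ],
)

```text
clock: 36.7
position: [616.0, -12.5, 97.7]
ee_rot: [1.0, 0.03, 0.004, -0.0]
contact_force: [-0.1, -0.9, -0.2]
gripper_width: 42.6
```

Emit:
drive_tool(
  moves=[
    [[0.5,0,0,-0.005,0,0,0],[0.5,0,0,-0.01,0,0,0],[0.5,0,0,-0.02,0,0,0],[0.5,0,0,-0.03,0,0,0],[0.5,0,0,-0.035,0,0,0],[0.5,0,0,-0.025,0,0,0],[0.5,0,0,-0.01,0,0,0],[0.5,0,0,0,0,0,0],[0.5,0,0,0,0,0,0]],
  ],
)

```text
clock: 37.6
position: [614.3, -12.9, 241.5]
ee_rot: [1.0, 0.03, 0.005, -0.0]
contact_force: [0.1, -0.5, -0.5]
gripper_width: 42.5
```

```bash
python3 stand.py w_fin; python3 - <<'E'
from h import *
shot('scene','s_fin')
E
```

```text
[614.33019184 -12.86342609 241.48832276] [ 9.99534310e-01  3.01638356e-02  4.61341362e-03 -1.52795220e-04]
tab px [279.03517588 206.48241206] z 115.44823472867591 centre (613.4058837890625, -12.600549697875977) size (32.089847564697266, 11.215655326843262)
long axis deg 3.4370403
low blob [279.26170213 176.45744681] 1410
centre [613.5 -12.9] diam 54.1 pts 233 133 rms 0.47 cpx [279. 175.]
low blob [550.72677596 245.12568306] 915
centre [ 521.  -317.7] diam 47.0 pts 119 119 rms 9.2 cpx [546. 273.]
```

View pics/w_fin.png

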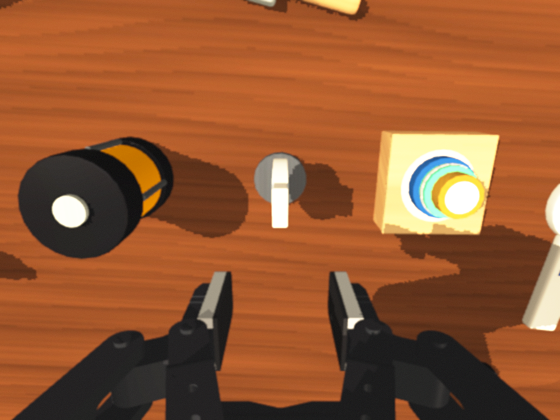

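View pics/s_fin.png

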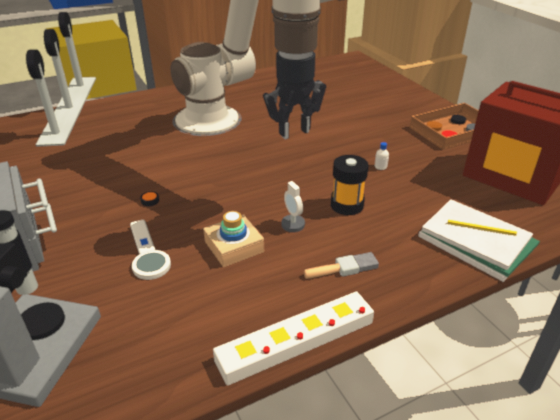

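The stand is upright at (613.5,-12.8), long axis 3.4°. One last midpoint check: lamp and block from this same picture.

```bash
python3 - <<'E'
from held import *
D=np.load('pics/w_fin.npz');im,d=D['im'],D['d'];s={'position':D['p'],'ee_rot':D['q']};C=cam('wrist',s);P=cloud(C,d);H,S,V=hsv(im)
m=(np.hypot(P[...,0]-604,P[...,1]-143)<60)&(P[...,2]>118)&(P[...,2]<136); l,_=fitc(C,m,125)
nb=np.hypot(P[...,0]-622,P[...,1]+168)<60
c,_=fitc(C,nb&(P[...,2]>82)&(P[...,2]<95),88)
g,_=fitc(C,nb&(H>60)&(H<95)&(S>40)&(P[...,2]>62)&(P[...,2]<78),70,keep=lambda c:c[:,0]<450)
m=(nb|(np.hypot(P[...,0]-622,P[...,1]+168)<80))&(P[...,2]>36)&(P[...,2]<46); cs,_=cv2.findContours(m.astype(np.uint8),0,1);W=np.array([ray(C,u,v,40)[:2] for u,v in max(cs,key=len)[:,0]],np.float32);r=cv2.minAreaRect(W);print('block',r)
b=np.array([622,-168.4]);print('mid',(l+b)/2,'dist',np.linalg.norm(l-b),'ang',np.degrees(np.arctan2(*(l-b)[::-1]))-90)
E
```

```text
centre [606.5 142.4] diam 83.7 pts 316 315 rms 0.64 cpx [ 75. 205.]
centre [ 624.2 -166.6] diam 40.3 pts 138 132 rms 0.54 cpx [459. 195.]
centre [ 623.1 -164.9] diam 41.5 pts 123 123 rms 2.94 cpx [433. 191.]
block ((621.72802734375, -167.60667419433594), (100.13652038574219, 102.48929595947266), 3.335355043411255)
mid [614.25835163 -13.00026776] dist 311.18489615764935 ang 2.851982895157832
```

```bash
python3 -c "
from bench import arm; print(arm.read_state()['clock']); print(arm.job_done())"
```

```text
37.7
the job is handed in; nothing more can be done
None
```

I built the stack on the block (blue disc, then glass, then brass cell with its lens up) and stood the white lens stand between the lamp and the block. I handed the job in at 37.7 s of the 104 s allowed, with the gripper clear of everything. Each part was lowered in sub-millimetre steps to a light contact, 7 N at most, before I released it.

**Stack:** measured from directly above, the centres are:

| Part | Centre (mm) |
|---|---|
| Block | (622, -168.4) |
| Blue disc | (622.3, -168.4) |
| Glass | (622.2, -168.8) |
| Brass cell | (622.3, -169.2) |

The top of the brass cell reads about 88 mm, as it should for the full stack.

**Lens stand:** it stands upright at (613.5, -12.8). The midpoint between lamp and block is about (613 to 614, -12.8). Its lens points along the lamp–block line to within about 0.6°.

**Checks that disagreed:**
- The last oblique picture put the cell about 3 mm from the overhead reading and the lamp centre about 3 mm from the earlier ones. The stack lay near the edge of that picture, so I trust the overhead views more.
- The glass circle could not be fitted in that picture because the cell hid part of it.
- One foot measurement on the held stand failed because the frame hid the foot; a repeat from the foot's outer arc agreed.

I did not measure the filter, bottle, magnifier or brush again. In the last scene picture they look unmoved, and the arm never touched them.

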